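Press the lid onto a sample jar and put the jar away

TASK

The sample jar standing under the lever press has its lid only started: pull the press lever down through its whole stroke to seat the lid, then ease the lever slowly all the way back up, without letting it fly back. Take the closed jar out from under the press, keep it upright and set it down gently in the open tray drawer of the sample cabinet. Leave the drawer open and everything else where it stands, the jar already in the tray included.

Things in the scene. Friction and masses are not known exactly. Their poses are not given: they have to be found in the camera images.
- press: Fixed bench lever press. Origin: on the bench under the ram axis; z up, -x out of the open front, +x to the column, -y to the lever's side. Grey base plate x -85 to 175, y +-75, top z 18 mm; round steel anvil (radius 40) top z 22; two stops in a V behind the jar, to z 44. Column radius 22 at x 115, to z 315. White head x -24 to 150, y +-24 (+-36 at the column), z 190 to 290.
- ram_pad (a point): Centre of the underside of the round pad on the ram's end, straight above the jar; 146 mm above the bench with the lever home, lowered 30 mm per rad of lever. Pad radius 13, 12 thick; rod above it radius 9 mm. A gripper pointing straight down at the jar would hit the ram and head; one leaning back 30 to 45 degrees towards the press's front clears them if it grips the jar at half height.
- press_lever (a joint): Sprung lever on the press's -y side. 0 rad = home, its arm pointing to the press's front and 45 degrees (0.785 rad) above level; grows as the grip is pulled down; 1.2 = bottom stop, 24 degrees below level. The spring holds it home and throws it back when let go: about 3 N at the grip to start it, 8 N at the bottom, some 5 N more while the lid goes on.
- lever_pivot (a point): Point on the lever's turning axis (which lies along the press's y axis) in the plane of the lever's rod: x 20, y -95, z 220 mm in the press's frame. The hub there is 46 mm in diameter.
- lever_grip (a point): Centre of the lever's grip: a level light-grey round bar, 28 mm thick, 100 mm long, along the press's y axis, 170 mm from the turning axis and 65 mm to -y of the lever's rod (14 mm thick); its -y end is free. 340 mm above the bench at home, 151 mm at the bottom stop. The grip turns with the lever; axes as the press's when home.
- jar: White plastic sample jar on the anvil under the ram, 54 mm in diameter, body 74 mm high; grey press-on lid 58 mm in diameter, 14 thick. 94 mm high overall with the lid started, 88 with it seated. 0.26 kg give or take a third. Origin: centre of its underside, z up.
- jar_lid (a joint): How far the jar's lid has been pressed on: 0 m = only started, standing 6 mm proud; about 0.006 m = seated. Stiff (28 N): it stays where it is pressed.
- tray_floor (a point): Centre of the floor (upper face) of the open tray drawer, a shallow steel tray with a blue front. -x points out of the cabinet, z up. Inside: x and y within +-124 and +-113 mm; walls 30 mm high, 6 thick (front 12), bow handle to x -159. Floor 20 mm above the bench.
- cabinet_front (a point): Middle of the foot of the front face of the low white sample cabinet (fixed; 280 deep, 270 wide, 130 mm high, roof 12 thick), on the bench; x into the cabinet, z up. The tray drawer comes out of this open face to -x. Only the part of the tray in front of the face is open from above; under the roof 98 mm are free over the tray floor.
- tray (a joint): Slide of the tray drawer: 0 m = pulled out by 180 mm, +0.02 = fully out, -0.18 = shut. Slides at about 4 N.
- stored_jar: A jar of the same kind, lid seated (88 mm high, 54 mm in diameter), standing in the rear of the open part of the tray. Origin: centre of its underside.
- wash_bottle: Clear plastic bottle, 62 mm in diameter, 170 mm high, standing at the back between press and cabinet. Origin: centre of its underside.
- open_jar: White plastic cup-shaped jar without a lid, 60 mm in diameter, 80 mm high, standing to the right of the press. Origin: centre of its underside.
- spare_lid: Grey lid lying on the bench between robot and press, 58 mm in diameter, 14 mm thick. Origin: centre of its underside.
- spatula: Spatula, steel blade and wooden handle, 170 mm long, lying on the bench to the right, near the lever. Origin: middle of its length, on the bench; x along the handle to the blade.
- reagent: Amber bottle with blue cap, 72 mm in diameter, 150 mm high, standing far to the right. Origin: centre of its underside.
- beaker: Glass beaker, 76 mm in diameter, 95 mm high, standing far to the left. Origin: centre of its underside.
Mind the look-alikes: they are no part of the job. Leave any brown or turquoise look-alike of the stored_jar alone.

How it is judged:
By the outcome, as a careful person would: the job done as asked, in the order asked, and still so for the second after the job is handed in, with the robot touching nothing.
It also fails if it takes over 64 s, if anything falls off the work surface, if the arm or the gripper's body presses on something with over 40 N, if the wrist force passes 120 N, or if a joint passes its speed limit or range.

ROBOT

A 6-joint arm with a two-finger parallel gripper is mounted at the origin on the work surface. World frame = base frame: x ahead of the robot, y to its left, z up, the work surface at z = 0. Lengths are in m, angles in rad, forces in N, time in s.
With the tool pointing down it reaches from about 0.35 to 0.975 m from the base axis. Payload 4.9 kg.
Tool frame: the origin (TCP) lies on the mounting face of the last link; the fingertips stand 173 mm ahead of it and the grasp point (between the pads) lies 155 mm ahead of it; x points along the fingers, y is the direction in which the jaws open and shut, and the axes are right-handed (so a half turn about x gives the same grasp; the last joint's range is limited). The gripper opens to 85 mm and grips with 20 to 120 N. Pads are 22 mm wide; open, the fingers measure 114 mm over their backs; the gripper's body (76 mm by 85 mm) begins 54 mm behind the grasp point. The pads swing forward as they close: fully open they stand 13 mm farther back than shut.
Start: joints at [-1.359, 0.053, 1.613, -0, 1.476, -0.119], TCP at [0.203, -0.591, 0.405] pointing down, gripper open.
Joint ranges: [-3.01, 3.01], [-1.01, 2.22], [0.06, 2.58], [-1.02, 4.17], [0.09, 2.62], [-3.14, 3.14]. Speed limits (rad/s): [2.57, 2.57, 3.14, 3.14, 3.14, 3.14].

INTERFACE

Orientations are given as a rotation vector (axis times angle).
In Python, from station import readout, get_image, camera_info, job gives the robot as it stands.
- The arm moves only by the shell command python3 -m pendant 'ROWS' [FORCE]. ROWS is text: rows parted by semicolons, each of 5 numbers parted by spaces: the opening, from 0 (shut) to 1 (fully open), then the shift along the tool's x, y, z in mm, then the turn about the tool's x in degrees. In form: claw dx dy dz spin; .... A call has 1 to 10 rows; each row is the pose to reach, as a shift and turn from the pose measured when the call began, along the tool's axes at that moment; what a row does not reach only later rows make up. A row lasts 1/10 s, in which the tool goes at most 50 mm and 8.59 degrees, less where a joint would pass 70% of its speed; a pose out of reach is approached as far as the arm can. A call with a gripper value outside its range is refused whole. The fingers move at their own pace and stop on an object; FORCE is the grip in N (left out, the last holds). Time passes only in rows, so rows that repeat a pose let the fingers close. It gives the time, the measured TCP pose, the force and the opening at its end, in the units of the state.
- readout.get_obs(): the state, without advancing time (a new reading comes with each control period).
- get_image(name): name is "scene" or "top" or "wrist"; returns the picture (420x560x3 uint8, red, green, blue); there is no depth.
- camera_info(name): a dict with "fx", "fy", "cx", "cy" (pixels), "position" and "orientation" of the camera in the world; the wrist camera has in their place "T_tool_cam" (4x4, takes a point from camera to tool coordinates, whose origin is the TCP and whose axes are the tool frame's). Camera axes: x right, y up, looking along -z (the intrinsics and any distortion apply to the point x, -y, -z); pixel columns grow to the right and rows downward; lengths in m; the calibration is good to about 2 mm. A picture is of the moment at which its call begins: read the wrist's pose just before it. camera_info takes no time and is no camera call.
- job.finish_job(): hands the job in, once; it reports no verdict.
The state is a dict: "t": time; "q": joint angles; "dq": joint speeds; "effort": joint torques, N m; "tool_pos": TCP position; "tool_rot": TCP orientation; "contact_force": force on the tool from outside, world axes, zero at the start; "wrist_torque": the same for the moment, N m; "opening": finger opening in m.
Only numpy, scipy, OpenCV 4.12 (cv2) and the standard library are available. Lean on these libraries where they do the work, as an engineer would, in place of code of your own. Each camera call takes 0.05 s, during which the arm holds its last target. There are 200 camera calls.

## Working session

There is one attempt and no reset: what is moved stays moved. The work goes in short steps, Python scripts to look and compute and a shell command to move; the robot and the scene stay as the last step left them, time stands still between calls to the robot, and variables do not carry over. Pictures are saved under pics/ and viewed, and the job is handed in when it is done.

```bash
ls; mkdir -p pics
python3 - <<'E'
from station import readout,get_image,camera_info
import cv2
print(readout.get_obs())
for n in ("scene","top","wrist"):
    cv2.imwrite(f"pics/{n}0.png",get_image(n)[:,:,::-1]); print(n,camera_info(n))
E
```

```text
pics
{'t': 0.0, 'q': array([-1.35898716e+00,  5.33661767e-02,  1.61431535e+00, -1.10669268e-05,
        1.47602826e+00, -1.18992241e-01]), 'dq': array([ 0.00098649, -0.00071868, -0.00134889, -0.00026239,  0.00099251,
        0.0025481 ]), 'effort': array([ 1.03076782e-03, -3.93674040e+01, -3.70179749e+01, -8.42919394e-05,
        6.90784946e-03, -1.39085509e-05]), 'tool_pos': array([ 0.20294616, -0.5908411 ,  0.40344412]), 'tool_rot': array([ 2.04300505,  0.34323986, -2.04323129]), 'contact_force': array([-0.13664195, -0.51854797,  0.12829302]), 'wrist_torque': array([-0.03902151,  0.04219861, -0.03892251]), 'opening': 0.08498215030443872}
scene {'fx': 410.6821516908618, 'fy': 410.6821516908618, 'cx': 274.7885248575942, 'cy': 214.40334523339334, 'position': array([1.38676533, 0.17589264, 1.09954038]), 'orientation': array([0.53727687, 0.68005754, 1.72675922])}
top {'fx': 433.1462018459613, 'fy': 433.1462018459613, 'cx': 280.7590001866889, 'cy': 210.2885507810491, 'position': array([ 0.38224446, -0.03799804,  1.78484763]), 'orientation': array([ 0.1193101 , -0.10034729, -1.56978066])}
wrist {'fx': 369.49009190621774, 'fy': 369.49009190621774, 'cx': 286.24436650367863, 'cy': 203.10044703153685, 'T_tool_cam': array([[-2.46839988e-04,  3.14585423e-01, -9.49229135e-01,
         3.08499431e-02],
       [ 9.99999704e-01,  7.68801563e-04, -5.25284162e-06,
         4.72682908e-04],
       [ 7.28116375e-04, -9.49228856e-01, -3.14585520e-01,
        -8.21782615e-02],
       [ 0.00000000e+00,  0.00000000e+00,  0.00000000e+00,
         1.00000000e+00]])}
```

View pics/scene0.png

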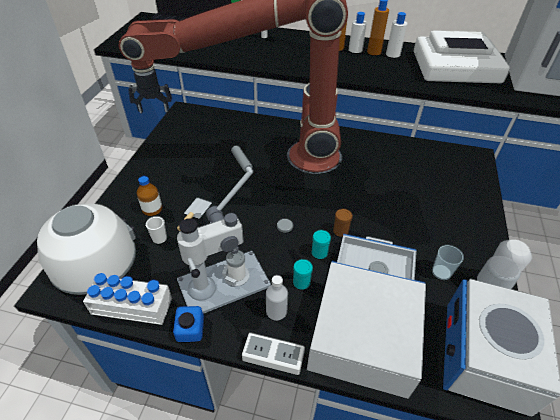

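View pics/top0.png

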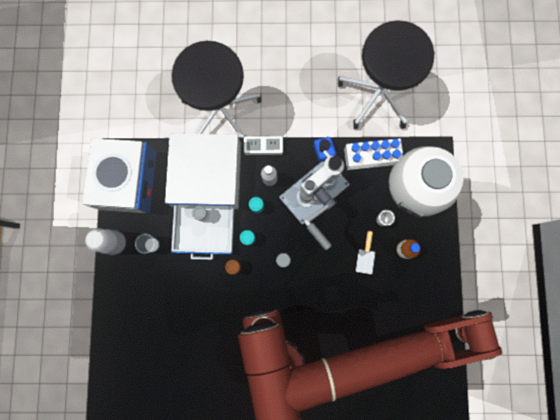

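View pics/wrist0.png

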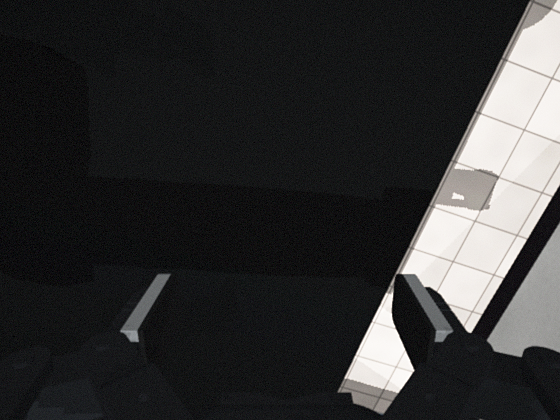

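The scene and top views show the press (top ~315,190), its lever grip (~318,236), the drawer (~203,230), two turquoise and one brown look-alike jars. I'll enlarge both.

Run:
```python
import cv2
a=cv2.imread("pics/scene0.png");b=cv2.imread("pics/top0.png")
cv2.imwrite("pics/s_press.png",cv2.resize(a[135:315,150:300],None,fx=4,fy=4,interpolation=cv2.INTER_CUBIC)[:,:][:600] if 0 else cv2.resize(a[140:310,140:340],None,fx=3.5,fy=3.5,interpolation=cv2.INTER_CUBIC))
cv2.imwrite("pics/s_tray.png",cv2.resize(a[200:300,270:430],None,fx=5,fy=5,interpolation=cv2.INTER_CUBIC))
cv2.imwrite("pics/t_press.png",cv2.resize(b[140:280,260:440],None,fx=4.2,fy=4.2,interpolation=cv2.INTER_CUBIC))
cv2.imwrite("pics/t_tray.png",cv2.resize(b[130:280,150:300],None,fx=4,fy=4,interpolation=cv2.INTER_CUBIC))
```

```text
(no output)
```

View pics/s_press.png

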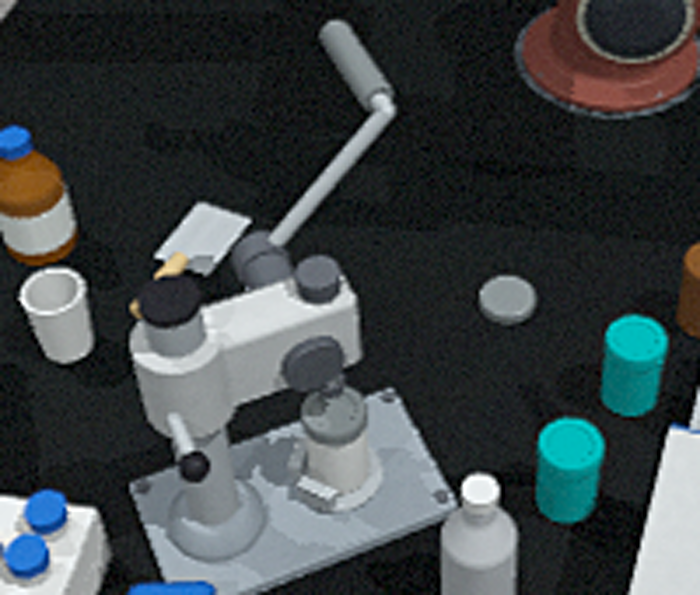

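View pics/t_press.png

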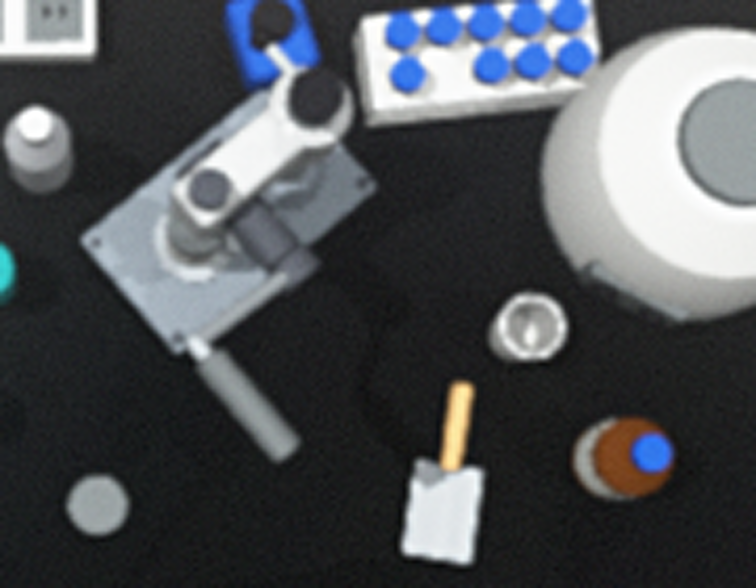

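View pics/s_tray.png

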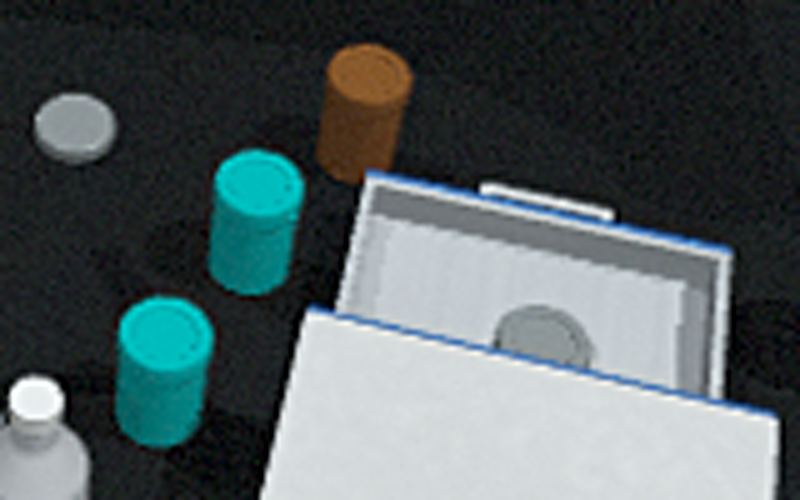

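View pics/t_tray.png

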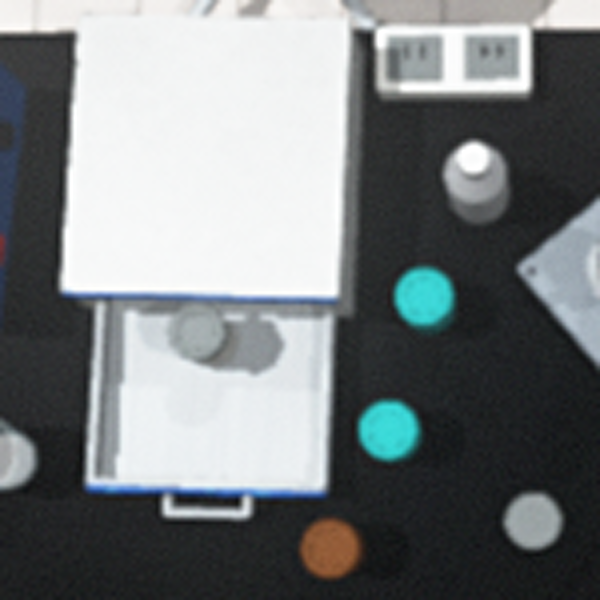

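```bash
cat > h.py <<'E'
import numpy as np, cv2
from scipy.spatial.transform import Rotation as R
from scipy.optimize import least_squares
from station import readout,get_image,camera_info
def cam(n,obs=None):
    c=camera_info(n)
    if n=="wrist":
        o=obs or readout.get_obs(); T=np.eye(4); T[:3,:3]=R.from_rotvec(o["tool_rot"]).as_matrix(); T[:3,3]=o["tool_pos"]
        T=T@c["T_tool_cam"]; return c,T[:3,:3],T[:3,3]
    return c,R.from_rotvec(c["orientation"]).as_matrix(),np.array(c["position"])
def proj(C,P):
    c,Rm,t=C; p=(np.atleast_2d(P)-t)@Rm
    return np.c_[c["cx"]+c["fx"]*p[:,0]/-p[:,2], c["cy"]-c["fy"]*p[:,1]/-p[:,2]]
def ray(C,uv):
    c,Rm,t=C; d=Rm@np.array([(uv[0]-c["cx"])/c["fx"],-(uv[1]-c["cy"])/c["fy"],-1]); return t,d
def onz(C,uv,z):
    t,d=ray(C,uv); return t+d*(z-t[2])/d[2]
def tri(obs):
    A=[];b=[]
    for C,uv in obs:
        t,d=ray(C,uv); d=d/np.linalg.norm(d); M=np.eye(3)-np.outer(d,d); A.append(M);b.append(M@t)
    x,_,_,_=np.linalg.lstsq(np.vstack(A),np.hstack(b),rcond=None)
    return x,[np.linalg.norm(A[i]@x-b[i])*1e3 for i in range(len(A))]
def press_T(x,y,yaw,P):
    c,s=np.cos(yaw),np.sin(yaw); P=np.atleast_2d(P)
    return np.c_[x+c*P[:,0]-s*P[:,1], y+s*P[:,0]+c*P[:,1], P[:,2]]
E
cat > m.py <<'E'
from h import *
S,T=cam("scene"),cam("top")
cr=lambda p,f,o:((p[0]+.5)/f-.5+o[0],(p[1]+.5)/f-.5+o[1])
sp=lambda *p:cr(p,3.5,(140,140)); tp=lambda *p:cr(p,4.2,(260,140)); st=lambda *p:cr(p,5,(270,200)); tt=lambda *p:cr(p,4,(150,130))
pts=[((-85,75,18),S,sp(460,500)),((-85,-75,18),S,sp(388,390)),((175,-75,18),S,sp(130,487)),
 ((-85,75,18),T,tp(82,238)),((-85,-75,18),T,tp(180,352)),((175,-75,18),T,tp(375,185)),
 ((-100.2,-210,340),S,sp(335,28)),((-100.2,-110,340),S,sp(380,100)),((-100.2,-210,340),T,tp(286,447)),((-100.2,-110,340),T,tp(213,360))]
f=lambda v:np.vstack([proj(C,press_T(*v,np.array(P)/1e3))-uv for P,C,uv in pts]).ravel()
r=least_squares(f,[.7,-.1,-.85],loss="soft_l1"); print("press",r.x,np.degrees(r.x[2])); print(f(r.x).reshape(-1,2).round(1))
for a,b in ((0,3),(1,4),(2,5),(6,8),(7,9)):
    print(pts[a][0],*tri([pts[a][1:],pts[b][1:]]),"fit",press_T(*r.x,np.array(pts[a][0])/1e3).round(3))
print("roof",*[onz(T,tt(*p),.13) for p in((62,293),(338,298))],*[onz(S,st(*p),.13) for p in((310,310),(778,415))])
print("tray front top",*[onz(T,tt(*p),.05) for p in((87,487),(327,492))],*[onz(S,st(*p),.05) for p in((368,173),(730,248))])
print(*[tri([(T,tt(*p)),(S,st(*q))]) for p,q in(((62,293),(778,415)),((338,298),(310,310)),((87,487),(730,248)),((327,492),(368,173)))],sep="\n")
print("stored lid",onz(T,tt(198,330),.108),onz(S,st(545,345),.108))
E
python3 m.py
```

```text
press [ 0.68645586 -0.12022395 -0.86429796] -49.52062507653278
[[ 0.2  1.2]
 [ 1.3 -1.4]
 [-0.5 -0.9]
 [-0.8  0.3]
 [-0.4  0.5]
 [ 0.6 -0.3]
 [-0.8  1.2]
 [-0.3  0.2]
 [ 1.1  1. ]
 [-1.3 -1. ]]
(-85, 75, 18) [ 0.68816176 -0.00894476  0.02394878] [np.float64(1.3015982283085563), np.float64(1.3015982283082244)] fit [[ 0.688 -0.007  0.018]]
(-85, -75, 18) [ 0.57712316 -0.10699483  0.01321906] [np.float64(1.1075443495930057), np.float64(1.1075443495929542)] fit [[ 0.574 -0.104  0.018]]
(175, -75, 18) [ 0.74286796 -0.3007398   0.01328231] [np.float64(0.5578862904226461), np.float64(0.5578862904228482)] fit [[ 0.743 -0.302  0.018]]
(-100.2, -210, 340) [ 0.46473187 -0.17613428  0.34739325] [np.float64(0.16542561994522303), np.float64(0.16542561994569802)] fit [[ 0.462 -0.18   0.34 ]]
(-100.2, -110, 340) [ 0.53418346 -0.11781903  0.33758675] [np.float64(2.0302893460162776), np.float64(2.0302893460166724)] fit [[ 0.538 -0.115  0.34 ]]
roof [0.64542739 0.4306263  0.13      ] [0.63975851 0.16242614 0.13      ] [0.6414476  0.16348284 0.13      ] [0.64721444 0.43005915 0.13      ]
tray front top [0.46147808 0.42101984 0.05      ] [0.45614012 0.18035809 0.05      ] [0.45654821 0.18232186 0.05      ] [0.46047498 0.41998952 0.05      ]
(array([0.64571918, 0.43085262, 0.12812693]), [np.float64(0.29266637779367777), np.float64(0.2926663777935924)])
(array([0.64001507, 0.16306413, 0.12802344]), [np.float64(0.3999047080575101), np.float64(0.39990470805718925)])
(array([0.46143256, 0.42019808, 0.05122551]), [np.float64(0.48122090627625747), np.float64(0.48122090627627306)])
(array([0.45605939, 0.18139931, 0.04920214]), [np.float64(0.9410593272572602), np.float64(0.9410593272572794)])
stored lid [0.61186574 0.301913   0.108     ] [0.61467477 0.30184235 0.108     ]
```

Both views agree to 1–3 mm: grip centre (0.500, −0.148, 0.342), press at (0.687, −0.120) with yaw −49.5°, and stored lid at (0.613, 0.302). Next I need the tool axes and the shifts to a pose above the lever grip.

```bash
cat > go.py <<'E'
from h import *
V=(0.6865,-0.1202,-0.8643)
def axes(): 
    o=readout.get_obs(); return o,R.from_rotvec(o["tool_rot"]).as_matrix()
def shift(tcp,yawdir=None,gp=None):
    "mm along tool axes to bring TCP to tcp (or the grasp point to gp); spin so tool y aligns +-yawdir"
    o,M=axes(); d=0
    if gp is not None: tcp=np.array(gp)-.155*M[:,0]
    s=(M.T@(np.array(tcp)-o["tool_pos"])*1e3).round(1)
    if yawdir is not None:
        l=M.T@np.array(yawdir); d=np.degrees(np.arctan2(l[2],l[1])); d=(d+90)%180-90
    return s,round(d,1)
def state():
    o,M=axes(); print("t",round(o["t"],2),"q",o["q"].round(3),"tcp",o["tool_pos"].round(4),"gp",(o["tool_pos"]+.155*M[:,0]).round(4),"F",o["contact_force"].round(1),"op",round(o["opening"],4)); print(M.round(3))
E
python3 - <<'E'
from go import *
state()
pg=press_T(*V,np.array([[-.1002,-.168,.342]]))[0]; print(pg)
px=np.array([np.cos(V[2]),np.sin(V[2]),0])
print(shift(None,px,gp=pg+[0,0,.045]))
E
```

```text
t 0.15 q [-1.359  0.053  1.614  0.     1.476 -0.119] tcp [ 0.203  -0.5909  0.4037] gp [ 0.2029 -0.5907  0.2487] F [ 0.   0.2 -0. ] op 0.0854
[[-0.     0.325 -0.946]
 [ 0.002 -0.946 -0.325]
 [-1.    -0.002 -0.   ]]
[ 0.4936652  -0.15304479  0.342     ]
(array([-137.7, -319.7, -417.2]), np.float64(-21.5))
```

```bash
python3 -m pendant '1 -40 0 0 0;1 -80 -20 -30 -2;1 -120 -50 -65 -4;1 -138 -80 -105 -6;1 -138 -112 -146 -8;1 -138 -144 -188 -10;1 -138 -176 -230 -12;1 -138 -208 -272 -14;1 -138 -240 -314 -16;1 -138 -272 -355 -18'
python3 - <<'E'
from go import *
pg=press_T(*V,np.array([[-.1002,-.168,.342]]))[0]
px=np.array([np.cos(V[2]),np.sin(V[2]),0])
state();print(shift(None,px,gp=pg+[0,0,.045]))
E
```

```text
t: 1.15
tool_pos: [0.4339, -0.2426, 0.542]
tool_rot: [1.851, 0.621, -1.85]
contact_force: [-0.1, -0.8, -0.1]
opening: 0.0853
t 1.15 q [-6.600e-01 -2.990e-01  1.710e+00  1.000e-03  1.732e+00  2.650e-01] tcp [ 0.4339 -0.2426  0.542 ] gp [ 0.4339 -0.2424  0.387 ] F [-0.1 -0.8 -0.1] op 0.0853
[[-0.     0.602 -0.798]
 [ 0.001 -0.798 -0.602]
 [-1.    -0.001 -0.001]]
(array([ 1.000e-01, -3.530e+01, -1.016e+02]), np.float64(-3.5))
```

```bash
python3 -m pendant '1 0 -12 -34 -2;1 0 -24 -68 -3.5;1 0 -35 -102 -3.5;1 0 -35 -102 -3.5'
python3 - <<'E'
from go import *
state(); o=readout.get_obs(); im=get_image("wrist"); cv2.imwrite("pics/w1.png",im[:,:,::-1]); 
C=cam("wrist",o)
print(proj(C,press_T(*V,np.array([[-.1002,-.11,.342],[-.1002,-.168,.342],[-.1002,-.21,.342]]))))
E
```

```text
t: 1.55
tool_pos: [0.4956, -0.1505, 0.5416]
tool_rot: [1.809, 0.676, -1.808]
contact_force: [-1.1, -0.6, -0.3]
opening: 0.0854
t 1.55 q [-0.439 -0.248  1.669  0.002  1.722  0.42 ] tcp [ 0.4956 -0.1505  0.5416] gp [ 0.4955 -0.15    0.3866] F [-1.1 -0.6 -0.3] op 0.0854
[[-0.001  0.654 -0.757]
 [ 0.003 -0.757 -0.654]
 [-1.    -0.003 -0.002]]
[[287.64179593 143.68680619]
 [286.89889702 258.27953545]
 [286.44514373 328.27132959]]
```

View pics/w1.png

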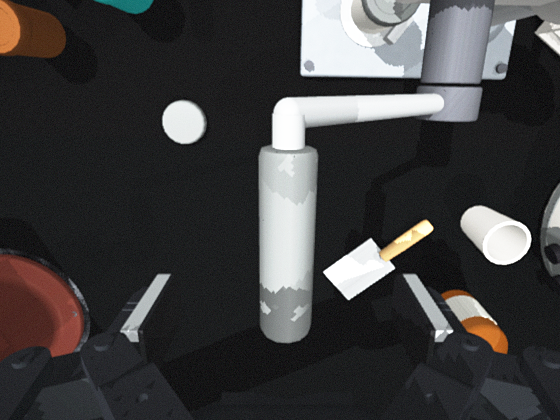

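The picture shows the grip bar from (288,148) to (285,338), running up to the rod elbow. It is centred between the open fingers, and the predicted points agree. I'll descend and clamp.

```bash
python3 -m pendant '1 15 0 0 0;1 30 0 0 0;1 43 0 0 0;1 43 0 0 0;0 43 0 0 0;0 43 0 0 0;0 43 0 0 0;0 43 0 0 0;0 43 0 0 0' 50
python3 - <<'E'
from go import *
state()
for i in range(0,21): 
    a=np.radians(45)-1.2*i/20; print(i,"dx %.0f dy %.0f"%(120.2-170*np.sin(a),-(170*np.cos(a)-120.2)),end="; ")
E
```

```text
t: 2.5
tool_pos: [0.4946, -0.1514, 0.4996]
tool_rot: [1.809, 0.675, -1.811]
contact_force: [-3.8, 3.0, 4.0]
opening: 0.0265
t 2.5 q [-0.441 -0.245  1.735  0.002  1.655  0.419] tcp [ 0.4946 -0.1514  0.4996] gp [ 0.4943 -0.1509  0.3447] F [-3.8  3.   4. ] op 0.0265
[[-0.002  0.652 -0.758]
 [ 0.003 -0.758 -0.652]
 [-1.    -0.004 -0.   ]]
0 dx -0 dy -0; 1 dx 7 dy -7; 2 dx 15 dy -14; 3 dx 23 dy -20; 4 dx 32 dy -25; 5 dx 41 dy -30; 6 dx 50 dy -35; 7 dx 59 dy -39; 8 dx 69 dy -42; 9 dx 79 dy -45; 10 dx 89 dy -47; 11 dx 99 dy -48; 12 dx 109 dy -49; 13 dx 119 dy -50; 14 dx 129 dy -50; 15 dx 140 dy -49; 16 dx 150 dy -47; 17 dx 160 dy -45; 18 dx 170 dy -42; 19 dx 179 dy -39; 20 dx 189 dy -35;
```

```bash
python3 -m pendant '0 7 -7 0 0;0 15 -14 0 0;0 23 -20 0 0;0 32 -25 0 0;0 41 -30 0 0;0 50 -35 0 0;0 59 -39 0 0;0 69 -42 0 0;0 79 -45 0 0;0 89 -47 0 0'
python3 - <<'E'
from go import *
state()
E
```

```text
t: 3.5
tool_pos: [0.4645, -0.1161, 0.4145]
tool_rot: [1.813, 0.665, -1.802]
contact_force: [-1.0, -1.4, 10.3]
opening: 0.0266
t 3.5 q [-0.4   -0.317  1.932  0.     1.519  0.46 ] tcp [ 0.4645 -0.1161  0.4145] gp [ 0.4656 -0.1165  0.2595] F [-1.  -1.4 10.3] op 0.0266
[[ 0.007  0.652 -0.758]
 [-0.003 -0.758 -0.652]
 [-1.     0.007 -0.003]]
```

```bash
python3 -m pendant '0 14 -3 0 0;0 24 -4 0 0;0 34 -5 0 0;0 44 -5 0 0;0 55 -4 0 0;0 65 -2 0 0;0 75 0 0 0;0 85 3 0 0;0 94 6 0 0;0 102 9 0 0'
python3 - <<'E'
from go import *
state()
E
```

```text
t: 4.5
tool_pos: [0.4689, -0.1207, 0.3107]
tool_rot: [1.809, 0.68, -1.813]
contact_force: [-18.2, 15.7, 11.2]
opening: 0.0262
t 4.5 q [-0.407 -0.214  2.025  0.004  1.338  0.452] tcp [ 0.4689 -0.1207  0.3107] gp [ 0.4682 -0.1197  0.1557] F [-18.2  15.7  11.2] op 0.0262
[[-0.004  0.653 -0.758]
 [ 0.006 -0.758 -0.653]
 [-1.    -0.008 -0.001]]
```

```bash
python3 -m pendant '0 3 0 0 0;0 6 1 0 0;0 8 2 0 0;0 8 2 0 0'
python3 - <<'E'
from go import *
state(); im=get_image("scene")
cv2.imwrite("pics/s2.png",cv2.resize(im[140:310,140:340][:,:,::-1],None,fx=3.5,fy=3.5,interpolation=cv2.INTER_CUBIC))
E
```

```text
t: 4.9
tool_pos: [0.4702, -0.1219, 0.3047]
tool_rot: [1.808, 0.679, -1.813]
contact_force: [-8.7, 4.2, 11.6]
opening: 0.0265
t 4.9 q [-0.408 -0.203  2.026  0.004  1.325  0.45 ] tcp [ 0.4702 -0.1219  0.3047] gp [ 0.4695 -0.1211  0.1497] F [-8.7  4.2 11.6] op 0.0265
[[-0.004  0.653 -0.757]
 [ 0.006 -0.757 -0.653]
 [-1.    -0.007 -0.   ]]
```

View pics/s2.png

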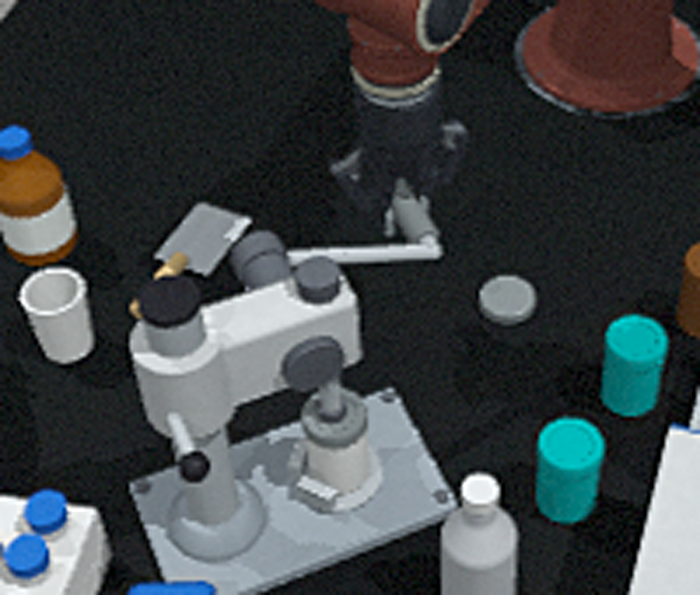

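The ram pad is on the lid (~335,415) and the lever is low. The stop isn't clearly felt yet, so I'll push on until the force rises.

```bash
python3 -m pendant '0 4 1 0 0;0 8 2 0 0;0 12 4 0 0;0 12 4 0 0' && python3 -c "
from go import *
state()"
```

```text
t: 5.35
tool_pos: [0.4727, -0.1247, 0.2952]
tool_rot: [1.807, 0.681, -1.814]
contact_force: [-10.2, 3.4, 15.2]
opening: 0.0264
t 5.35 q [-0.411 -0.184  2.026  0.003  1.307  0.447] tcp [ 0.4727 -0.1247  0.2952] gp [ 0.4717 -0.1237  0.1402] F [-10.2   3.4  15.2] op 0.0264
[[-0.006  0.653 -0.757]
 [ 0.006 -0.757 -0.653]
 [-1.    -0.009  0.001]]
```

Run:
```python
from go import *
S=cam("scene"); im=get_image("scene")[:,:,::-1].copy()
im=cv2.resize(im[170:270,200:300],None,fx=6,fy=6,interpolation=cv2.INTER_CUBIC)
for th,c in((1.0,(0,0,255)),(1.1,(0,255,255)),(1.2,(0,255,0))):
    a=np.radians(45)-th; x,z=.02-.17*np.cos(a),.22+.17*np.sin(a)
    for p in proj(S,press_T(*V,np.array([[x,-.095,z],[x,-.11,z],[x,-.21,z]]))): cv2.circle(im,tuple(int(v) for v in ((p-[200,170]+.5)*6)),4,c,1); print(th,p)
cv2.imwrite("pics/s3.png",im)
```

```text
1.0 [265.3259723 205.4654021]
1.0 [263.30062284 202.40661731]
1.0 [250.50165807 183.07697583]
1.1 [264.1004577  209.55022562]
1.1 [262.10017876 206.48740194]
1.1 [249.45426589 187.12400182]
1.2 [262.43134923 213.61521782]
1.2 [260.45752753 210.54651255]
1.2 [247.97408389 191.1384732 ]
```

View pics/s3.png

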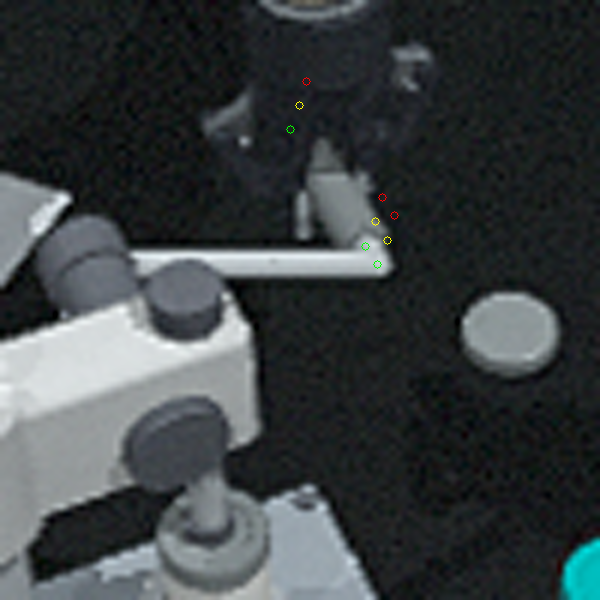

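```bash
python3 -m pendant '0 0 0 0 0;0 4 1 0 0;0 8 3 0 0;0 12 4 0 0;0 12 4 0 0' 80
python3 - <<'E'
from go import *
state();im=get_image("scene")[:,:,::-1]
cv2.imwrite("pics/s4.png",cv2.resize(im[170:270,200:300],None,fx=6,fy=6,interpolation=cv2.INTER_CUBIC))
E
```

```text
t: 5.9
tool_pos: [0.4749, -0.1262, 0.2928]
tool_rot: [1.802, 0.693, -1.824]
contact_force: [-40.3, 20.2, 63.1]
opening: 0.0262
t 5.9 q [-0.412 -0.171  2.019  0.005  1.314  0.444] tcp [ 0.4749 -0.1262  0.2928] gp [ 0.4723 -0.1242  0.1378] F [-40.3  20.2  63.1] op 0.0262
[[-0.017  0.654 -0.756]
 [ 0.013 -0.756 -0.654]
 [-1.    -0.021  0.004]]
```

View pics/s4.png

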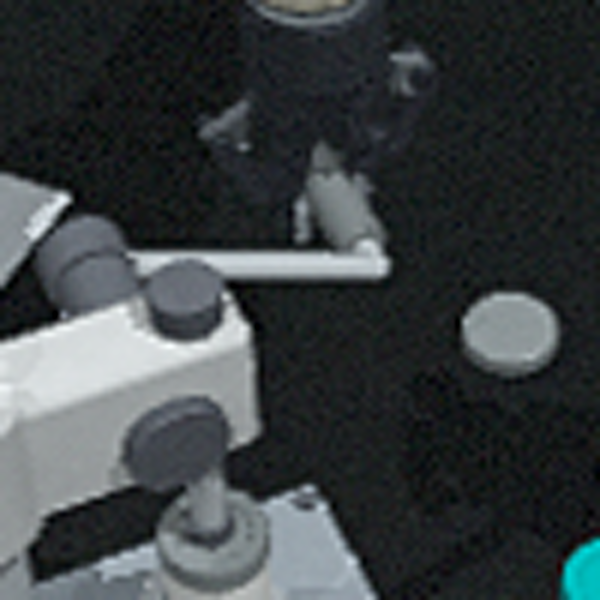

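The force went to 63 N with no further lever motion, so the bottom stop is reached. Easing back up slowly, still clamped.

```bash
python3 -m pendant '0 -3 0 0 0;0 -8 -2 0 0;0 -14 -4 0 0;0 -20 -6 0 0;0 -27 -9 0 0;0 -34 -11 0 0;0 -41 -12 0 0;0 -48 -14 0 0;0 -54 -14 0 0;0 -60 -15 0 0' && python3 -c "
from go import *
state()"
```

```text
t: 6.95
tool_pos: [0.4656, -0.1152, 0.353]
tool_rot: [1.801, 0.695, -1.826]
contact_force: [-3.2, 1.1, -0.9]
opening: 0.0263
t 6.95 q [-0.399 -0.263  1.992  0.006  1.436  0.457] tcp [ 0.4656 -0.1152  0.353 ] gp [ 0.4626 -0.113   0.1981] F [-3.2  1.1 -0.9] op 0.0263
[[-0.019  0.654 -0.756]
 [ 0.014 -0.756 -0.654]
 [-1.    -0.024  0.005]]
```

```bash
python3 -m pendant '0 -7 0 0 0;0 -14 0 0 0;0 -21 1 0 0;0 -28 2 0 0;0 -35 3 0 0;0 -42 4 0 0;0 -49 5 0 0;0 -56 7 0 0;0 -63 9 0 0;0 -70 11 0 0' && python3 -c "
from go import *
state()"
```

```text
t: 7.95
tool_pos: [0.4722, -0.1223, 0.4219]
tool_rot: [1.796, 0.713, -1.839]
contact_force: [-21.4, 16.1, 9.5]
opening: 0.0261
t 7.95 q [-0.408 -0.284  1.894  0.01   1.573  0.447] tcp [ 0.4722 -0.1223  0.4219] gp [ 0.467  -0.1183  0.267 ] F [-21.4  16.1   9.5] op 0.0261
[[-0.033  0.655 -0.755]
 [ 0.025 -0.754 -0.656]
 [-0.999 -0.041  0.009]]
```

```bash
python3 -m pendant '0 -6 2 0 0;0 -12 5 0 0;0 -18 8 0 0;0 -24 12 0 0;0 -30 15 0 0;0 -36 19 0 0;0 -42 23 0 0;0 -47 28 0 0;0 -53 33 0 0;0 -58 38 0 0' 40
python3 - <<'E'
from go import *
state()
S=cam("scene"); im=get_image("scene")[:,:,::-1].copy()
im=cv2.resize(im[130:230,200:300],None,fx=6,fy=6,interpolation=cv2.INTER_CUBIC)
for th,c in((.2,(0,0,255)),(.1,(0,255,255)),(0,(0,255,0))):
    a=np.radians(45)-th; x,z=.02-.17*np.cos(a),.22+.17*np.sin(a)
    for p in proj(S,press_T(*V,np.array([[x,-.095,z],[x,-.11,z]]))): cv2.circle(im,tuple(int(v) for v in ((p-[200,130]+.5)*6)),4,c,1)
cv2.imwrite("pics/s5.png",im)
E
```

```text
t: 8.95
tool_pos: [0.4955, -0.1487, 0.4854]
tool_rot: [1.788, 0.738, -1.854]
contact_force: [-43.7, 27.6, 35.9]
opening: 0.0259
t 8.95 q [-0.438 -0.226  1.743  0.014  1.689  0.415] tcp [ 0.4955 -0.1487  0.4854] gp [ 0.4875 -0.1426  0.3307] F [-43.7  27.6  35.9] op 0.0259
[[-0.051  0.657 -0.752]
 [ 0.04  -0.751 -0.659]
 [-0.998 -0.064  0.013]]
```

View pics/s5.png

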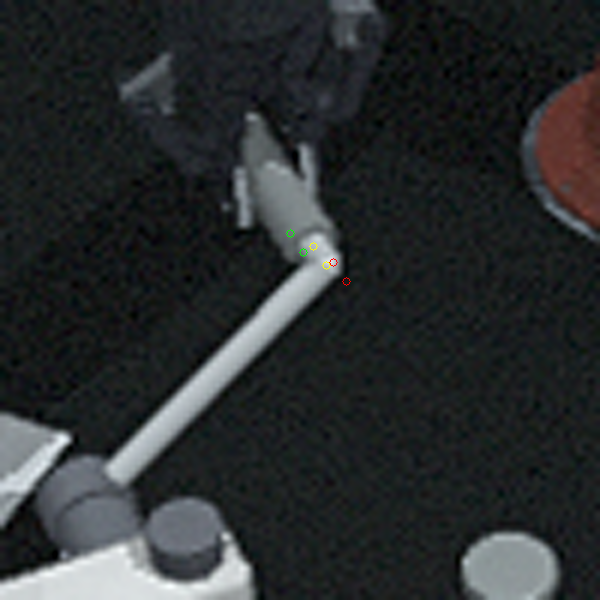

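The elbow is near (328,262), about 0.1 rad short of home. The 60 N is a radial inward push because my arc was slightly off. I'll relax that and finish the return.

```bash
python3 -m pendant '0 -1 0 0 0;0 -4 1 0 0;0 -7 4 0 0;0 -10 6 0 0;0 -13 8 0 0;0 -15 10 0 0;0 -17 12 0 0;0 -17 12 0 0' 30
python3 - <<'E'
from go import *
state()
im=get_image("scene")[:,:,::-1].copy()
im=cv2.resize(im[130:230,200:300],None,fx=6,fy=6,interpolation=cv2.INTER_CUBIC)
cv2.imwrite("pics/s6.png",im)
E
```

```text
t: 9.8
tool_pos: [0.5039, -0.1581, 0.4995]
tool_rot: [1.784, 0.746, -1.862]
contact_force: [-8.8, 4.6, -10.4]
opening: 0.0256
t 9.8 q [-0.448 -0.201  1.698  0.014  1.717  0.405] tcp [ 0.5039 -0.1581  0.4995] gp [ 0.4947 -0.1512  0.3449] F [ -8.8   4.6 -10.4] op 0.0256
[[-0.059  0.657 -0.752]
 [ 0.044 -0.751 -0.659]
 [-0.997 -0.072  0.015]]
```

View pics/s6.png

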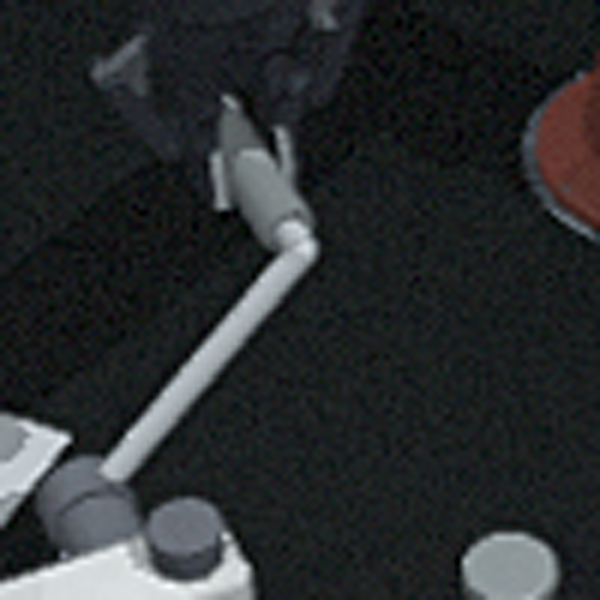

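Run:
```python
from go import *
a=cv2.resize(cv2.imread("pics/scene0.png")[130:230,200:300],None,fx=4,fy=4,interpolation=cv2.INTER_CUBIC)
b=cv2.resize(cv2.imread("pics/s6.png"),(400,400))
cv2.imwrite("pics/cmp.png",np.hstack([a,b]))
```

```text
(no output)
```

View pics/cmp.png

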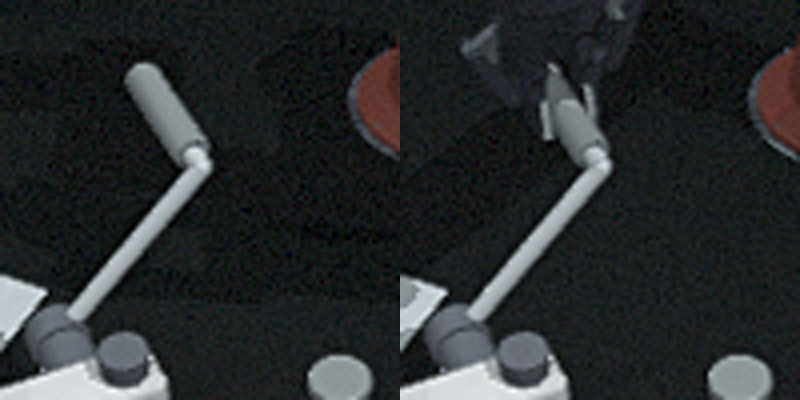

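The elbow is at the same pixel as at the start (203,162 vs 203,160), so the lever is home. Releasing and backing off.

```bash
python3 -m pendant '0.3 0 0 0 0;0.7 0 0 0 0;1 0 0 0 0;1 0 0 0 0;1 -10 0 0 0;1 -30 0 0 0;1 -60 0 0 0;1 -100 0 0 0'
python3 - <<'E'
from go import *
state()
im=get_image("scene")[:,:,::-1].copy()
cv2.imwrite("pics/s7.png",cv2.resize(im[140:310,140:340],None,fx=3.5,fy=3.5,interpolation=cv2.INTER_CUBIC))
# stretch target, heading -49.5 deg
o,M=axes(); u=np.array([np.cos(V[2]),np.sin(V[2]),0])
for r in(.75,.85,1.2): print(r,shift(np.array([0,0,.6])+r*u))
E
```

```text
t: 10.65
tool_pos: [0.5098, -0.1624, 0.5996]
tool_rot: [1.783, 0.747, -1.863]
contact_force: [1.8, -0.1, 0.9]
opening: 0.0854
t 10.65 q [-0.45  -0.184  1.521  0.015  1.879  0.405] tcp [ 0.5098 -0.1624  0.5996] gp [ 0.5004 -0.1555  0.4451] F [ 1.8 -0.1  0.9] op 0.0854
[[-0.061  0.657 -0.752]
 [ 0.045 -0.75  -0.659]
 [-0.997 -0.074  0.016]]
0.75 (array([ -5.6, 292.3, 285.8]), 0)
0.85 (array([-11.7, 392.1, 287.2]), 0)
1.2 (array([-33. , 741.4, 291.9]), 0)
```

View pics/s7.png

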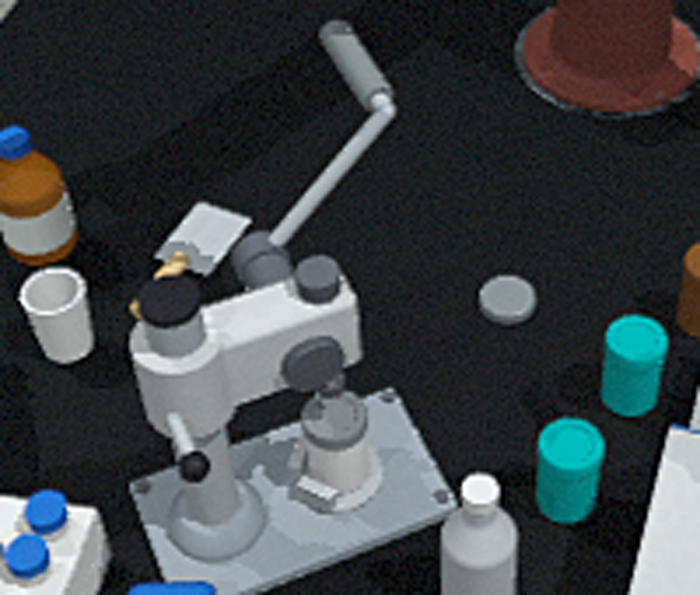

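The lever is home and the lid now sits lower on the jar. The tool must lean, but the rows offer no tilt, so I'll try whether reaching beyond the arm's range leans it. I'll do it along the press's heading (−49.5°), high and clear, turning the jaws across at the same time.

```bash
python3 -m pendant '1 0 30 30 -8;1 -1 60 60 -16;1 -2 92 92 -24;1 -2 125 124 -32;1 -3 158 156 -40;1 -4 191 188 -48;1 -4 224 220 -56;1 -5 257 252 -64;1 -6 292 286 -72;1 -6 292 286 -80'
python3 - <<'E'
from go import *
state();u=np.array([np.cos(V[2]),np.sin(V[2]),0])
for r in(.75,.85,1.2): print(r,shift(np.array([0,0,.6])+r*u,[-u[1],u[0],0]))
E
```

```text
t: 11.7
tool_pos: [0.4854, -0.5765, 0.596]
tool_rot: [0.815, 1.485, -0.797]
contact_force: [-0.2, 1.5, -1.4]
opening: 0.0855
t 11.7 q [-0.967  0.341  0.974 -0.02   1.89  -1.518] tcp [ 0.4854 -0.5765  0.596 ] gp [ 0.4774 -0.5702  0.4413] F [-0.2  1.5 -1.4] op 0.0855
[[-0.051  0.854  0.517]
 [ 0.041  0.519 -0.854]
 [-0.998 -0.022 -0.062]]
0.75 (array([-3.8,  4.4, -4.6]), np.float64(-9.3))
0.85 (array([-10.3,  20.3,  93.9]), np.float64(-9.3))
1.2 (array([-32.8,  76.2, 438.7]), np.float64(-9.3))
```

```bash
python3 -m pendant '1 -5 10 45 -5;1 -8 20 90 -9;1 -11 30 135 -9;1 -14 38 180 -9;1 -17 46 225 -9;1 -20 54 270 -9;1 -24 62 320 -9;1 -28 70 370 -9;1 -32 76 420 -9;1 -32 76 440 -9'
python3 - <<'E'
from go import *
state();u=np.array([np.cos(V[2]),np.sin(V[2]),0])
o,M=axes(); print("r",np.hypot(*o["tool_pos"][:2]),"tilt",np.degrees(np.arctan2(M[:2,0]@u[:2],-M[2,0])))
E
```

```text
t: 12.7
tool_pos: [0.6207, -0.723, 0.5433]
tool_rot: [0.682, 1.496, -0.68]
contact_force: [-0.5, 0.9, -0.1]
opening: 0.0852
t 12.7 q [-0.938  1.039  0.055 -0.017  2.077 -1.648] tcp [ 0.6207 -0.723   0.5433] gp [ 0.6162 -0.7207  0.3884] F [-0.5  0.9 -0.1] op 0.0852
[[-0.029  0.763  0.646]
 [ 0.015  0.646 -0.763]
 [-0.999 -0.013 -0.03 ]]
r 0.9528602553749101 tilt -1.7389991095962911
```

The arm is fully stretched (q3 at its lower limit), yet the tool leaned only 2° outward. Reaching upward until q5 meets its upper limit should lean it with much more leverage, so I'll try that in free space.

```bash
python3 -m pendant '1 -35 0 -20 0;1 -75 0 -45 0;1 -115 0 -70 0;1 -155 0 -95 0;1 -195 0 -120 0;1 -235 0 -150 0;1 -275 0 -180 0;1 -315 0 -210 0;1 -355 0 -240 0;1 -395 0 -270 0'
python3 - <<'E'
from go import *
state();u=np.array([np.cos(V[2]),np.sin(V[2]),0])
o,M=axes(); print("r",np.hypot(*o["tool_pos"][:2]),"tilt",np.degrees(np.arctan2(M[:2,0]@u[:2],-M[2,0])))
E
```

```text
t: 13.7
tool_pos: [0.445, -0.5081, 0.9225]
tool_rot: [0.675, 1.481, -0.684]
contact_force: [-0.2, -0.6, 0.4]
opening: 0.0854
t 13.7 q [-0.959  0.581  0.055 -0.025  2.519 -1.682] tcp [ 0.445  -0.5081  0.9225] gp [ 0.4421 -0.5077  0.7675] F [-0.2 -0.6  0.4] op 0.0854
[[-0.019  0.763  0.646]
 [ 0.002  0.646 -0.763]
 [-1.    -0.013 -0.014]]
r 0.6754602685889445 tilt -0.8146044671413002
```

Now q5 is at 2.52, close to its limit. I'll keep reaching up and outward.

```bash
python3 -m pendant '1 -45 0 -20 0;1 -90 0 -40 0;1 -135 0 -60 0;1 -180 0 -80 0;1 -225 0 -100 0;1 -270 0 -120 0;1 -320 0 -140 0;1 -370 0 -160 0;1 -420 0 -180 0;1 -460 0 -200 0'
python3 - <<'E'
from go import *
state();u=np.array([np.cos(V[2]),np.sin(V[2]),0])
o,M=axes(); print("r",np.hypot(*o["tool_pos"][:2]),"tilt",np.degrees(np.arctan2(M[:2,0]@u[:2],-M[2,0])))
E
```

```text
t: 14.7
tool_pos: [0.3509, -0.3833, 1.0389]
tool_rot: [0.624, 1.4, -0.718]
contact_force: [1.1, 0.0, 1.0]
opening: 0.0856
t 14.7 q [-0.969  0.384  0.055 -0.039  2.619 -1.707] tcp [ 0.3509 -0.3833  1.0389] gp [ 0.3557 -0.3956  0.8845] F [1.1 0.  1. ] op 0.0856
[[ 0.031  0.763  0.646]
 [-0.079  0.646 -0.759]
 [-0.996 -0.028  0.081]]
r 0.5196627852727725 tilt 4.6187236062082135
```

Leaning works this way: 5.4° gained in one call with q5 at its limit. I'll continue along the arm's swing direction, inward and up.

```bash
python3 -m pendant '1 -20 5 -45 0;1 -40 10 -90 0;1 -60 15 -135 0;1 -80 20 -180 0;1 -100 25 -225 0;1 -120 30 -270 0;1 -140 35 -315 0;1 -160 40 -360 0;1 -180 40 -410 0;1 -200 40 -460 0'
cat >> go.py <<'E'
def tilt():
    state();u=np.array([np.cos(V[2]),np.sin(V[2]),0]); n=np.array([-u[1],u[0],0])
    o,M=axes(); print("tilt fwd",np.degrees(np.arctan2(M[:,0]@u,-M[2,0])).round(1),"side",np.degrees(np.arctan2(M[:,0]@n,-M[2,0])).round(1),"r",np.hypot(*o["tool_pos"][:2]).round(3))
E
python3 -c "
from go import *
tilt()"
```

```text
t: 15.7
tool_pos: [0.1547, -0.0671, 1.0527]
tool_rot: [0.592, 1.345, -0.739]
contact_force: [0.4, 0.5, -0.3]
opening: 0.0855
t 15.7 q [-0.837 -0.426  0.804 -0.08   2.619 -1.613] tcp [ 0.1547 -0.0671  1.0527] gp [ 0.1648 -0.0876  0.8994] F [ 0.4  0.5 -0.3] op 0.0855
[[ 0.065  0.764  0.642]
 [-0.132  0.644 -0.753]
 [-0.989 -0.036  0.143]]
tilt fwd 8.2 side -2.1 r 0.169
```

```bash
python3 -m pendant '1 -45 0 -10 0;1 -90 0 -20 0;1 -135 0 -40 0;1 -180 0 -60 0;1 -225 0 -80 0;1 -270 0 -100 0;1 -315 0 -120 0;1 -360 0 -140 0;1 -405 0 -160 0;1 -450 0 -180 0'; python3 -c "
from go import *
tilt()"
```

```text
t: 16.7
tool_pos: [0.1325, 0.0193, 1.0598]
tool_rot: [0.574, 1.276, -0.737]
contact_force: [0.5, 0.6, 0.1]
opening: 0.0854
t 16.7 q [-0.332 -0.464  0.8   -0.245  2.619 -1.261] tcp [0.1325 0.0193 1.0598] gp [ 0.1515 -0.0071  0.9083] F [0.5 0.6 0.1] op 0.0854
[[ 0.123  0.762  0.635]
 [-0.17   0.647 -0.743]
 [-0.978 -0.017  0.209]]
tilt fwd 12.1 side -1.0 r 0.134
```

```bash
python3 -m pendant '1 -1500 0 100 0;1 -1500 0 100 0;1 -1500 0 100 0;1 -1500 0 100 0;1 -1500 0 100 0'; python3 -c "
from go import *
tilt()"
```

```text
t: 17.2
tool_pos: [0.1491, 0.0248, 1.0953]
tool_rot: [0.561, 1.217, -0.734]
contact_force: [-0.6, 0.3, -0.1]
opening: 0.0853
t 17.2 q [-0.226 -0.348  0.631 -0.32   2.619 -1.23 ] tcp [0.1491 0.0248 1.0953] gp [ 0.1758 -0.0062  0.9458] F [-0.6  0.3 -0.1] op 0.0853
[[ 0.172  0.76   0.627]
 [-0.2    0.65  -0.733]
 [-0.964  0.     0.264]]
tilt fwd 15.3 side 0.0 r 0.151
```

```bash
python3 -m pendant '1 -1500 0 100 0;1 -1500 0 100 0;1 -1500 0 100 0;1 -1500 0 100 0;1 -1500 0 100 0;1 -1500 0 100 0;1 -1500 0 100 0;1 -1500 0 100 0;1 -1500 0 100 0;1 -1500 0 100 0'; python3 -c "
from go import *
tilt()"
```

```text
t: 18.2
tool_pos: [0.1408, 0.0436, 1.1153]
tool_rot: [0.549, 1.16, -0.728]
contact_force: [0.8, 0.3, 0.1]
opening: 0.0855
t 18.2 q [-0.058 -0.295  0.534 -0.441  2.619 -1.182] tcp [0.1408 0.0436 1.1153] gp [0.175  0.0085 0.9682] F [0.8 0.3 0.1] op 0.0855
[[ 0.221  0.756  0.616]
 [-0.226  0.655 -0.721]
 [-0.949  0.02   0.316]]
tilt fwd 18.4 side 1.3 r 0.147
```

```bash
python3 -m pendant '1 -20 -27 46 0;1 -50 -54 92 0;1 -90 -81 138 0;1 -130 -108 184 0;1 -170 -135 225 0;1 -800 -135 225 0;1 -800 -135 225 0;1 -800 -135 225 0'; python3 -c "
from go import *
tilt()"
```

```text
t: 19.0
tool_pos: [0.1491, -0.0526, 1.1451]
tool_rot: [0.527, 1.116, -0.739]
contact_force: [-0.8, 0.6, 0.2]
opening: 0.0854
t 19.0 q [-0.834 -0.203  0.355  0.015  2.62  -1.53 ] tcp [ 0.1491 -0.0526  1.1451] gp [ 0.1876 -0.0934  1.0006] F [-0.8  0.6  0.2] op 0.0854
[[ 0.249  0.756  0.606]
 [-0.263  0.655 -0.709]
 [-0.932  0.017  0.361]]
tilt fwd 21.2 side 1.1 r 0.158
```

```bash
python3 -m pendant '1 -1500 0 0 0;1 -1500 0 0 0;1 -1500 0 0 0;1 -1500 0 0 0;1 -1500 0 0 0'; python3 -c "
from go import *
tilt()"; python3 -m pendant '1 -1500 0 100 0;1 -1500 0 100 0;1 -1500 0 100 0;1 -1500 0 100 0'; python3 -c "
from go import *
tilt()"
```

```text
t: 19.5
tool_pos: [0.1145, 0.0254, 1.152]
tool_rot: [0.506, 1.065, -0.74]
contact_force: [-0.2, -0.2, 0.8]
opening: 0.0853
t 19.5 q [-0.229 -0.225  0.339 -0.46   2.619 -1.391] tcp [0.1145 0.0254 1.152 ] gp [ 0.1589 -0.0202  1.0107] F [-0.2 -0.2  0.8] op 0.0853
[[ 0.287  0.752  0.594]
 [-0.294  0.659 -0.692]
 [-0.912  0.024  0.41 ]]
tilt fwd 24.2 side 1.7 r 0.117
t: 19.9
tool_pos: [0.079, 0.0652, 1.1652]
tool_rot: [0.486, 1.005, -0.725]
contact_force: [0.9, -0.9, 0.3]
opening: 0.0852
t 19.9 q [ 0.403 -0.158  0.24  -1.025  2.619 -1.332] tcp [0.079  0.0652 1.1652] gp [0.1316 0.0157 1.028 ] F [ 0.9 -0.9  0.3] op 0.0852
[[ 0.339  0.739  0.582]
 [-0.319  0.672 -0.668]
 [-0.885  0.041  0.464]]
tilt fwd 27.6 side 3.3 r 0.102
```

```bash
python3 -m pendant '1 15 -20 40 0;1 30 -45 85 0;1 40 -70 130 0;1 50 -95 175 0;1 50 -110 217 0;1 -800 -110 217 0;1 -800 -110 217 0;1 -800 -110 217 0;1 -800 -110 217 0'; python3 -c "
from go import *
tilt()"; python3 -m pendant '1 -1500 0 200 0;1 -1500 0 200 0;1 -1500 0 200 0;1 -1500 0 200 0'; python3 -c "
from go import *
tilt()"
```

```text
t: 20.8
tool_pos: [0.0718, 0.0465, 1.1821]
tool_rot: [0.471, 0.961, -0.73]
contact_force: [-0.3, 1.1, 0.1]
opening: 0.0854
t 20.8 q [ 0.216 -0.09   0.077 -0.989  2.619 -1.502] tcp [0.0718 0.0465 1.1821] gp [ 0.1288 -0.0072  1.0483] F [-0.3  1.1  0.1] op 0.0854
[[ 0.368  0.739  0.565]
 [-0.346  0.672 -0.654]
 [-0.863  0.045  0.503]]
tilt fwd 30.2 side 3.6 r 0.086
t: 21.2
tool_pos: [0.0291, 0.0352, 1.1863]
tool_rot: [0.466, 0.929, -0.726]
contact_force: [0.2, -0.2, -0.3]
opening: 0.0853
t 21.2 q [ 0.193 -0.123  0.055 -1.024  2.619 -1.574] tcp [0.0291 0.0352 1.1863] gp [ 0.0901 -0.0202  1.055 ] F [ 0.2 -0.2 -0.3] op 0.0853
[[ 0.394  0.735  0.552]
 [-0.358  0.675 -0.645]
 [-0.847  0.057  0.529]]
tilt fwd 31.9 side 4.5 r 0.046
```

```bash
python3 -m pendant '1 25 -10 35 0;1 50 -20 70 0;1 80 -30 105 0;1 110 -40 140 0;1 140 -50 175 0;1 170 -57 210 0;1 200 -57 239 0;1 200 -57 239 0;1 200 -57 239 0'; python3 -c "
from go import *
tilt()"
```

```text
t: 22.1
tool_pos: [0.1569, -0.1274, 1.1572]
tool_rot: [0.467, 0.924, -0.735]
contact_force: [-0.1, -1.1, 0.4]
opening: 0.0852
t 22.1 q [-1.191 -0.153  0.31   0.358  2.432 -1.57 ] tcp [ 0.1569 -0.1274  1.1572] gp [ 0.2176 -0.1839  1.0263] F [-0.1 -1.1  0.4] op 0.0852
[[ 0.392  0.742  0.545]
 [-0.365  0.669 -0.648]
 [-0.845  0.055  0.532]]
tilt fwd 32.2 side 4.1 r 0.202
```

```bash
python3 -m pendant '1 -1500 0 600 0;1 -1500 0 600 0;1 -1500 0 600 0;1 -1500 0 600 0;1 -1500 0 600 0;1 -1500 0 600 0'; python3 -c "
from go import *
tilt()"; python3 -m pendant '1 -1500 -100 600 0;1 -1500 -100 600 0;1 -1500 -100 600 0;1 -1500 -100 600 0'; python3 -c "
from go import *
tilt()"; python3 -m pendant '1 -1500 -100 600 0;1 -1500 -100 600 0;1 -1500 -100 600 0;1 -1500 -100 600 0'; python3 -c "
from go import *
tilt()"
```

```text
t: 22.7
tool_pos: [0.1133, -0.0732, 1.1849]
tool_rot: [0.476, 0.94, -0.751]
contact_force: [0.3, 0.5, 0.5]
opening: 0.0854
t 22.7 q [-1.579 -0.093  0.057  0.849  2.619 -1.428] tcp [ 0.1133 -0.0732  1.1849] gp [ 0.171  -0.1296  1.0526] F [0.3 0.5 0.5] op 0.0854
[[ 0.372  0.752  0.544]
 [-0.364  0.657 -0.66 ]
 [-0.854  0.047  0.518]]
tilt fwd 31.3 side 3.1 r 0.135
t: 23.1
tool_pos: [0.1112, -0.0591, 1.186]
tool_rot: [0.469, 0.934, -0.756]
contact_force: [0.8, 0.1, 0.5]
opening: 0.0854
t 23.1 q [-1.793 -0.122  0.056  1.103  2.619 -1.378] tcp [ 0.1112 -0.0591  1.186 ] gp [ 0.169  -0.1169  1.0542] F [0.8 0.1 0.5] op 0.0854
[[ 0.373  0.753  0.542]
 [-0.373  0.656 -0.656]
 [-0.85   0.042  0.525]]
tilt fwd 31.7 side 2.8 r 0.126
t: 23.5
tool_pos: [0.1144, -0.0414, 1.1868]
tool_rot: [0.459, 0.923, -0.759]
contact_force: [0.3, -0.6, 0.2]
opening: 0.0858
t 23.5 q [-1.583 -0.125  0.056  0.875  2.619 -1.4  ] tcp [ 0.1144 -0.0414  1.1868] gp [ 0.173  -0.1009  1.0562] F [ 0.3 -0.6  0.2] op 0.0858
[[ 0.378  0.753  0.539]
 [-0.384  0.657 -0.649]
 [-0.842  0.039  0.538]]
tilt fwd 32.6 side 2.6 r 0.122
```

```bash
python3 -m pendant '1 30 3 15 0;1 60 6 30 0;1 100 12 47 0;1 100 12 47 0;1 100 12 47 0;1 100 12 47 0'; python3 -c "
from go import *
tilt()"; python3 -m pendant '1 -1500 0 0 0;1 -1500 0 0 0;1 -1500 0 0 0;1 -1500 0 0 0'; python3 -c "
from go import *
tilt()"
```

```text
t: 24.1
tool_pos: [0.1901, -0.1042, 1.1261]
tool_rot: [0.459, 0.932, -0.751]
contact_force: [-0.4, 0.1, 1.0]
opening: 0.0854
t 24.1 q [-0.877 -0.247  0.508  0.068  2.32  -1.531] tcp [ 0.1901 -0.1042  1.1261] gp [ 0.2486 -0.1624  0.9949] F [-0.4  0.1  1. ] op 0.0854
[[ 0.377  0.748  0.547]
 [-0.375  0.663 -0.648]
 [-0.847  0.039  0.531]]
tilt fwd 32.1 side 2.9 r 0.217
t: 24.5
tool_pos: [0.1217, -0.0546, 1.1863]
tool_rot: [0.461, 0.919, -0.744]
contact_force: [-1.3, 1.0, 0.9]
opening: 0.0851
t 24.5 q [-1.321 -0.092  0.055  0.587  2.601 -1.444] tcp [ 0.1217 -0.0546  1.1863] gp [ 0.182  -0.1127  1.0559] F [-1.3  1.   0.9] op 0.0851
[[ 0.389  0.745  0.542]
 [-0.375  0.666 -0.645]
 [-0.841  0.048  0.538]]
tilt fwd 32.6 side 3.6 r 0.133
```

```bash
python3 -m pendant '1 -1500 200 -300 0;1 -1500 200 -300 0;1 -1500 200 -300 0;1 -1500 200 -300 0'; python3 -c "
from go import *
tilt()"; python3 -m pendant '1 -1500 100 -300 0;1 -1500 100 -300 0;1 -1500 100 -300 0;1 -1500 100 -300 0'; python3 -c "
from go import *
tilt()"
```

```text
t: 24.9
tool_pos: [0.0948, 0.0112, 1.188]
tool_rot: [0.457, 0.901, -0.751]
contact_force: [-0.5, -0.3, 1.5]
opening: 0.0856
t 24.9 q [-0.761 -0.123  0.055 -0.013  2.62  -1.483] tcp [0.0948 0.0112 1.188 ] gp [ 0.1565 -0.0489  1.0591] F [-0.5 -0.3  1.5] op 0.0856
[[ 0.398  0.748  0.531]
 [-0.388  0.662 -0.642]
 [-0.831  0.049  0.554]]
tilt fwd 33.7 side 3.5 r 0.095
t: 25.3
tool_pos: [0.0053, 0.0398, 1.1884]
tool_rot: [0.452, 0.871, -0.743]
contact_force: [0.8, -0.1, 0.9]
opening: 0.0853
t 25.3 q [-0.164 -0.175  0.055 -0.701  2.62  -1.599] tcp [0.0053 0.0398 1.1884] gp [ 0.0709 -0.0215  1.062 ] F [ 0.8 -0.1  0.9] op 0.0853
[[ 0.423  0.742  0.52 ]
 [-0.396  0.667 -0.631]
 [-0.815  0.061  0.576]]
tilt fwd 35.2 side 4.6 r 0.04
```

The tool now leans 35° forward along the press's axis, which is inside the range that clears the press. I'll compute the path to a viewing pose in front of the jar.

```bash
cat >> go.py <<'E'
def P(x,y,z): return press_T(*V,np.array([[x,y,z]])/1e3)[0]
E
python3 - <<'E'
from go import *
o,M=axes(); s=np.radians(-6); 
g=P(-7,0,54); pre=g-.17*M[:,0]; print("pre gp",pre,"tcp",pre-.155*M[:,0])
print("final",shift(None,gp=pre)); print("via(z+.25)",shift(None,gp=pre+[-.05,0.05,.3]))
E
```

```text
pre gp [ 0.61001922 -0.04761898  0.19257016] tcp [0.54442999 0.01370315 0.31891353]
final (array([ 947.2,  329.4, -204.1]), 0)
via(z+.25) (array([661.7, 344.1, -88.9]), 0)
```

```bash
python3 -m pendant '1 44 23 -6 -1;1 88 46 -12 -2;1 132 69 -18 -3;1 176 92 -24 -4;1 220 115 -30 -5;1 264 138 -36 -6;1 308 161 -41 -6;1 352 184 -47 -6;1 396 207 -53 -6;1 440 230 -59 -6'
python3 - <<'E'
from go import *
tilt(); pre=np.array([.610,-.0476,.1926])
o,M=axes(); pre=P(-7,0,54)-.17*M[:,0]
print("final",shift(None,[-np.sin(V[2]),np.cos(V[2]),0],gp=pre)); print("via",shift(None,gp=pre+[-.05,0.05,.3]))
E
```

```text
t: 26.3
tool_pos: [0.1627, 0.0614, 1.0065]
tool_rot: [0.353, 0.908, -0.698]
contact_force: [0.5, 1.3, 1.0]
opening: 0.0853
t 26.3 q [-1.93  -0.89   1.052  0.982  2.446 -1.814] tcp [0.1627 0.0614 1.0065] gp [ 2.276e-01 -7.000e-04  8.802e-01] F [0.5 1.3 1. ] op 0.0853
[[ 0.419  0.685  0.596]
 [-0.401  0.729 -0.556]
 [-0.815 -0.006  0.58 ]]
tilt fwd 35.3 side 4.1 r 0.174
final (array([ 739.3,  233. , -144.6]), np.float64(5.3))
via (array([453.9, 233.3, -28.3]), 0)
```

```bash
python3 -m pendant '1 45 23 -3 0;1 90 46 -6 0;1 135 69 -9 0;1 180 92 -12 0;1 225 115 -15 0;1 270 138 -17 0;1 315 161 -20 0;1 360 184 -23 0;1 405 207 -26 0;1 454 233 -28 0'
python3 - <<'E'
from go import *
tilt()
o,M=axes(); pre=P(-7,0,54)-.17*M[:,0]
print("final",shift(None,[-np.sin(V[2]),np.cos(V[2]),0],gp=pre)); print("via",shift(None,gp=pre+[-.05,0.05,.3]))
E
```

```text
t: 27.3
tool_pos: [0.338, 0.0413, 0.9908]
tool_rot: [0.357, 0.929, -0.698]
contact_force: [1.3, 0.3, -0.1]
opening: 0.0853
t 27.3 q [-2.624 -1.011  0.959  1.925  2.528 -1.503] tcp [0.338  0.0413 0.9908] gp [ 0.4006 -0.0195  0.8626] F [ 1.3  0.3 -0.1] op 0.0853
[[ 0.404  0.685  0.606]
 [-0.392  0.729 -0.562]
 [-0.827 -0.011  0.562]]
tilt fwd 34.1 side 3.7 r 0.34
final (array([ 649.5,  131.8, -230.6]), np.float64(5.5))
via (array([ 361.7,  130.8, -120.3]), 0)
```

The base has swung round into a flipped configuration (q1 = −2.6). I'll go back over the base axis and come out on the normal side.

```bash
python3 -m pendant '1 -22 -27 -28 0;1 -44 -54 -57 0;1 -66 -81 -85 0;1 -88 -107 -114 0;1 -76 -146 -97 0;1 -65 -185 -81 0;1 -53 -224 -65 0;1 -41 -263 -48 0;1 -30 -302 -32 0;1 -30 -302 -32 0'
python3 - <<'E'
from go import *
tilt()
for p in((.2,-.4,.95),(.45,-.35,.8)): print(shift(np.array(p)))
E
```

```text
t: 28.3
tool_pos: [0.1237, -0.0919, 1.0026]
tool_rot: [0.348, 0.912, -0.711]
contact_force: [0.7, 0.2, 0.1]
opening: 0.0852
t 28.3 q [-2.771 -0.825  1.097  1.58   2.583 -2.082] tcp [ 0.1237 -0.0919  1.0026] gp [ 0.187  -0.1555  0.8762] F [0.7 0.2 0.1] op 0.0852
[[ 0.409  0.691  0.596]
 [-0.41   0.723 -0.556]
 [-0.815 -0.017  0.579]]
tilt fwd 35.3 side 3.1 r 0.154
(array([ 200.4, -169. ,  186.5]), 0)
(array([404.4,  42.5, 220.9]), 0)
```

```bash
python3 -m pendant '1 -10 -42 -15 0;1 -20 -84 -30 0;1 -30 -126 -45 0;1 -40 -168 -60 0;1 -50 -215 -75 0;1 -57 -252 -88 0;1 -20 -265 -50 0;1 15 -275 -10 0;1 55 -285 30 0;1 92 -294 69 0'
python3 - <<'E'
from go import *
tilt()
for p in((.2,-.4,.9),(.45,-.35,.8)): print(shift(np.array(p)))
E
```

```text
t: 29.3
tool_pos: [-0.0207, -0.3497, 0.9805]
tool_rot: [0.343, 0.913, -0.717]
contact_force: [-1.2, -0.9, 0.3]
opening: 0.0855
t 29.3 q [-2.016 -0.341  0.992  0.695  2.125 -2.344] tcp [-0.0207 -0.3497  0.9805] gp [ 0.042  -0.4141  0.8543] F [-1.2 -0.9  0.3] op 0.0855
[[ 0.405  0.693  0.597]
 [-0.416  0.721 -0.555]
 [-0.814 -0.024  0.58 ]]
tilt fwd 35.4 side 2.7 r 0.35
(array([175.9, 118.6, 112.9]), 0)
(array([337.8, 330.1, 176.4]), 0)
```

```bash
python3 -m pendant '1 35 24 23 0;1 70 48 46 0;1 105 72 70 0;1 140 96 92 0;1 176 119 113 0;1 205 160 125 0;1 235 202 137 0;1 265 245 150 0;1 300 288 163 0;1 338 330 176 0'
python3 - <<'E'
from go import *
tilt()
o,M=axes(); pre=P(-7,0,54)-.17*M[:,0]
print("via",shift(None,[-np.sin(V[2]),np.cos(V[2]),0],gp=pre+[-.05,0.05,.3]))
print("pre",shift(None,gp=pre))
E
```

```text
t: 30.3
tool_pos: [0.4286, -0.3518, 0.813]
tool_rot: [0.341, 0.906, -0.719]
contact_force: [-0.0, -1.0, 0.4]
opening: 0.0853
t 30.3 q [-0.824 -0.19   1.202  0.014  1.504 -1.632] tcp [ 0.4286 -0.3518  0.813 ] gp [ 0.4919 -0.4169  0.6873] F [-0.  -1.   0.4] op 0.0853
[[ 0.408  0.694  0.594]
 [-0.42   0.72  -0.552]
 [-0.811 -0.024  0.585]]
tilt fwd 35.8 side 2.7 r 0.554
via (array([   9.5,  358.5, -306.4]), np.float64(5.3))
pre (array([ 294.1,  364.4, -424.7]), 0)
```

```bash
python3 -m pendant '1 1 36 -31 0.5;1 2 72 -61 1;1 3 108 -92 1.5;1 4 144 -123 2;1 5 180 -153 2.4;1 6 216 -184 2.4;1 7 252 -214 2.4;1 8 287 -245 2.4;1 9 323 -276 2.4;1 9 358 -306 2.4'
python3 - <<'E'
from go import *
tilt()
o,M=axes(); pre=P(-7,0,54)-.17*M[:,0]
print("pre",shift(None,gp=pre), shift(None,gp=pre+[0,0,.04]-.03*M[:,0]))
E
```

```text
t: 31.3
tool_pos: [0.4988, 0.0721, 0.621]
tool_rot: [0.382, 0.887, -0.739]
contact_force: [-0.3, 0.3, -0.8]
opening: 0.0857
t 31.3 q [ 0.092 -0.358  1.661 -0.479  1.427 -0.705] tcp [0.4988 0.0721 0.621 ] gp [0.5626 0.007  0.4957] F [-0.3  0.3 -0.8] op 0.0857
[[ 0.412  0.719  0.56 ]
 [-0.42   0.695 -0.584]
 [-0.809  0.005  0.588]]
tilt fwd 36.0 side 2.9 r 0.504
pre (array([ 287.5,   -1.1, -121.7]), 0) (array([225.2,  -0.9, -98.2]), 0)
```

```bash
python3 -m pendant '1 45 0 -19 0;1 90 0 -38 0;1 135 0 -57 0;1 180 0 -76 0;1 225 0 -95 0;1 260 0 -110 0;1 280 -1 -119 0;1 287 -1 -122 0;1 287 -1 -122 0'
python3 - <<'E'
from go import *
tilt()
o=readout.get_obs(); C=cam("wrist",o); im=get_image("wrist")[:,:,::-1]; cv2.imwrite("pics/w2.png",im); cv2.imwrite("pics/s8.png",cv2.resize(get_image("scene")[140:310,140:340][:,:,::-1],None,fx=3.5,fy=3.5,interpolation=cv2.INTER_CUBIC))
print(proj(C,np.array([P(0,0,110),P(0,29,110),P(0,-29,110),P(0,0,22),P(0,27,22),P(0,-27,22)])).round(1))
M=axes()[1]; print("go",shift(None,gp=P(-7,0,54)))
E
```

```text
t: 32.2
tool_pos: [0.5489, 0.0212, 0.3184]
tool_rot: [0.384, 0.886, -0.74]
contact_force: [0.1, -0.3, -0.0]
opening: 0.0854
t 32.2 q [-0.017 -0.135  1.979 -0.556  0.901 -0.518] tcp [0.5489 0.0212 0.3184] gp [ 0.6127 -0.044   0.1931] F [ 0.1 -0.3 -0. ] op 0.0854
[[ 0.412  0.721  0.558]
 [-0.421  0.693 -0.585]
 [-0.808  0.006  0.589]]
tilt fwd 36.0 side 2.8 r 0.549
[[285.2 244.6]
 [323.5 245.5]
 [246.4 243.8]
 [284.6 157.6]
 [314.8 158.6]
 [254.2 156.5]]
go (array([172.4,  -1.5,  -3.5]), 0)
```

View pics/w2.png

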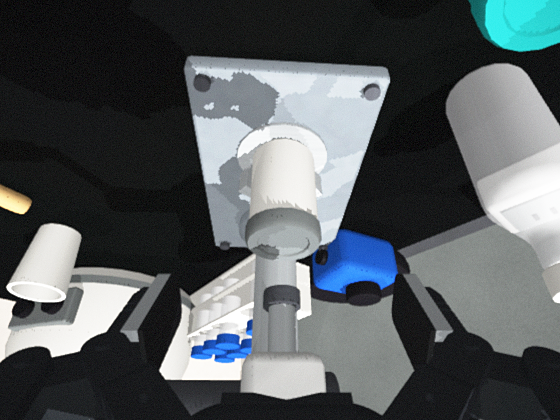

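View pics/s8.png

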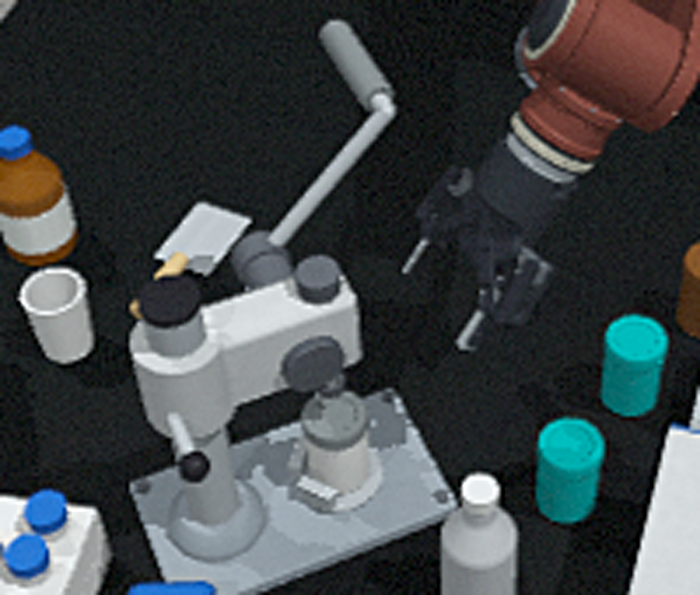

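The wrist view shows the jar centred between the fingers: lid edges at 246 and 321 (predicted 246–323), and the V stops beside it at ~(245,170) and (320,180). I'll advance along the tool axis.

```bash
python3 -m pendant '1 35 0 0 0;1 70 0 -1 0;1 100 -1 -2 0;1 125 -1 -3 0;1 145 -1 -3 0;1 145 -1 -3 0'
python3 - <<'E'
from go import *
tilt()
cv2.imwrite("pics/s9.png",cv2.resize(get_image("scene")[180:310,160:340][:,:,::-1],None,fx=4,fy=4,interpolation=cv2.INTER_CUBIC))
print("go",shift(None,gp=P(-7,0,54)))
E
```

```text
t: 32.9
tool_pos: [0.6077, -0.039, 0.2015]
tool_rot: [0.384, 0.883, -0.74]
contact_force: [-0.6, 0.6, 0.8]
opening: 0.0855
t 32.9 q [-0.122  0.156  1.906 -0.64   0.663 -0.455] tcp [ 0.6077 -0.039   0.2015] gp [ 0.6719 -0.1042  0.0764] F [-0.6  0.6  0.8] op 0.0855
[[ 0.414  0.721  0.556]
 [-0.421  0.693 -0.585]
 [-0.807  0.008  0.59 ]]
tilt fwd 36.1 side 3.0 r 0.609
go (array([27.9, -0.9, -2.1]), 0)
```

View pics/s9.png

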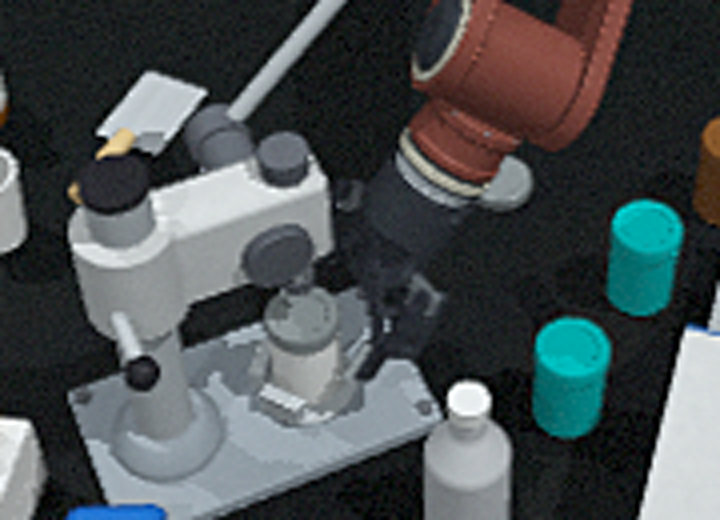

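Fingers straddle the jar with no contact force. Advancing the rest and gripping.

```bash
python3 -m pendant '1 10 0 -1 0;1 20 -1 -2 0;1 27 -1 -2 0;1 27 -1 -2 0;0.7 27 -1 -2 0;0.5 27 -1 -2 0;0.3 27 -1 -2 0;0.3 27 -1 -2 0;0.3 27 -1 -2 0' 40
python3 - <<'E'
from go import *
tilt()
M=axes()[1]; print("up/out", (M.T@(P(-20,0,2)-P(0,0,0))*1e3).round(1),(M.T@(P(-120,0,60)-P(0,0,0))*1e3).round(1))
E
```

```text
t: 33.85
tool_pos: [0.6173, -0.0494, 0.1803]
tool_rot: [0.384, 0.881, -0.739]
contact_force: [-1.2, -0.1, 2.5]
opening: 0.0529
t 33.85 q [-0.138  0.21   1.887 -0.664  0.624 -0.437] tcp [ 0.6173 -0.0494  0.1803] gp [ 0.6818 -0.1147  0.0554] F [-1.2 -0.1  2.5] op 0.0529
[[ 0.416  0.72   0.555]
 [-0.421  0.694 -0.584]
 [-0.806  0.009  0.592]]
tilt fwd 36.2 side 3.1 r 0.619
up/out [-13.4   1.2 -14.9] [-119.2    7.8  -61. ]
```

The jar is gripped (53 mm). I'll lift a few mm, draw it out of the front, then raise it.

```bash
python3 -m pendant '0.3 -2 0 2 0;0.3 -4 0 2 0;0.3 -16 1 -13 0;0.3 -27 2 -23 0;0.3 -39 3 -33 0;0.3 -60 4 -44 0;0.3 -91 6 -57 0;0.3 -120 8 -60 0;0.3 -155 9 -59 0;0.3 -155 9 -59 0'
python3 - <<'E'
from go import *
tilt()
cv2.imwrite("pics/s10.png",cv2.resize(get_image("scene")[150:320,140:340][:,:,::-1],None,fx=3.5,fy=3.5,interpolation=cv2.INTER_CUBIC))
o,M=axes(); g=o["tool_pos"]+.155*M[:,0]; 
# jar axis vs gp: jar centre was P(0,0), gp was (0.6818,-0.1147,0.0554)
off=P(0,0,22)-np.array([.6818,-.1147,.0554]); print("off",off.round(4))
for p in ((.596,-.014,.15),(.528,.245,.15),(.528,.245,.03),(.528,.245,.02)): print(p,shift(None,gp=np.array(p)-off))
E
```

```text
t: 34.85
tool_pos: [0.5266, 0.0586, 0.275]
tool_rot: [0.386, 0.874, -0.734]
contact_force: [1.9, 0.1, -2.2]
opening: 0.0529
t 34.85 q [ 0.06  -0.122  2.047 -0.625  0.861 -0.375] tcp [0.5266 0.0586 0.275 ] gp [ 0.5924 -0.0064  0.1506] F [ 1.9  0.1 -2.2] op 0.0529
[[ 0.424  0.718  0.552]
 [-0.419  0.696 -0.583]
 [-0.803  0.016  0.596]]
tilt fwd 36.5 side 3.6 r 0.53
off [ 0.0047 -0.0055 -0.0334]
(0.596, -0.014, 0.15) (array([-27.8,  -0.8,  21.3]), 0)
(0.528, 0.245, 0.15) (array([-165.3,  130.4, -167.4]), 0)
(0.528, 0.245, 0.03) (array([ -68.8,  128.7, -238.8]), 0)
(0.528, 0.245, 0.02) (array([ -60.8,  128.6, -244.8]), 0)
```

View pics/s10.png

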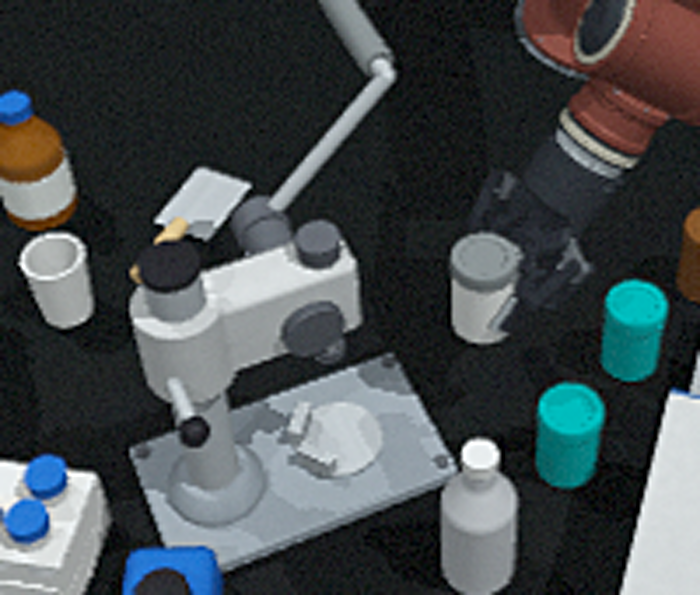

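The jar is out, upright in the gripper (lid at ~485,260); the empty anvil and stops show at ~(340,440). Lifting and moving over the tray.

```bash
python3 -m pendant '0.3 -20 0 15 0;0.3 -40 0 25 0;0.3 -58 20 -5 0;0.3 -76 40 -36 0;0.3 -94 60 -68 0;0.3 -112 80 -100 0;0.3 -130 98 -128 0;0.3 -148 115 -150 0;0.3 -160 126 -163 0;0.3 -165 130 -167 0'
python3 - <<'E'
from go import *
tilt()
off=np.array([.0047,-.0055,-.0334])
for p in ((.528,.245,.15),(.528,.245,.03),(.528,.245,.02)): print(p,shift(None,gp=np.array(p)-off))
for n in("scene","top"): cv2.imwrite(f"pics/{n}11.png",get_image(n)[:,:,::-1])
a=cv2.imread("pics/scene11.png")[180:300,270:430];b=cv2.imread("pics/top11.png")[170:270,150:270]
cv2.imwrite("pics/c11.png",np.hstack([cv2.resize(a,(400,300),interpolation=2),cv2.resize(b,(360,300),interpolation=2)]))
E
```

```text
t: 35.9
tool_pos: [0.4575, 0.3163, 0.3064]
tool_rot: [0.383, 0.878, -0.734]
contact_force: [0.5, 0.4, -2.8]
opening: 0.0527
t 35.9 q [ 0.583 -0.025  1.897 -0.671  1.209  0.042] tcp [0.4575 0.3163 0.3064] gp [0.5227 0.2513 0.1817] F [ 0.5  0.4 -2.8] op 0.0527
[[ 0.421  0.717  0.556]
 [-0.42   0.697 -0.582]
 [-0.804  0.012  0.594]]
tilt fwd 36.4 side 3.4 r 0.556
(0.528, 0.245, 0.15) (array([-0.8, -0.1,  1.8]), 0)
(0.528, 0.245, 0.03) (array([ 95.7,  -1.5, -69.5]), 0)
(0.528, 0.245, 0.02) (array([103.8,  -1.6, -75.4]), 0)
```

View pics/c11.png

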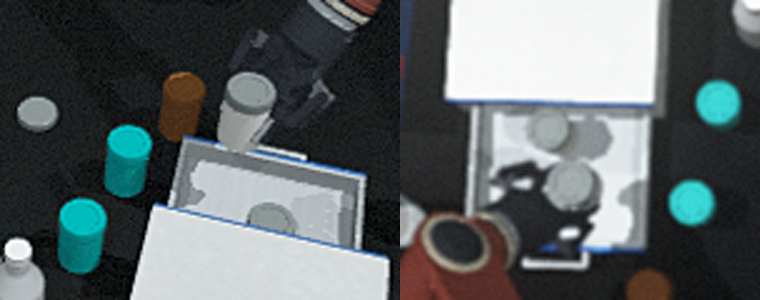

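```bash
python3 -m pendant '0.3 20 0 -14 0;0.3 40 -1 -29 0;0.3 60 -1 -43 0;0.3 75 -1 -54 0;0.3 86 -1 -62 0;0.3 93 -2 -67 0;0.3 96 -2 -69 0;0.3 96 -2 -69 0'
python3 - <<'E'
from go import *
T=cam("top");print(onz(T,(207.2,230.5),.15+.087))
tilt()
off=np.array([.0047,-.0055,-.0334])
for p in ((.528,.245,.022),(.528,.245,.018)): print(p,shift(None,gp=np.array(p)-off))
E
```

```text
t: 36.8
tool_pos: [0.4589, 0.3137, 0.1889]
tool_rot: [0.384, 0.877, -0.735]
contact_force: [-0.3, -0.6, -2.5]
opening: 0.053
[0.52749058 0.24499067 0.237     ]
t 36.8 q [ 0.577  0.143  1.947 -0.741  1.04   0.196] tcp [0.4589 0.3137 0.1889] gp [0.5242 0.2486 0.0643] F [-0.3 -0.6 -2.5] op 0.053
[[ 0.421  0.718  0.554]
 [-0.42   0.696 -0.582]
 [-0.804  0.012  0.595]]
tilt fwd 36.4 side 3.4 r 0.556
(0.528, 0.245, 0.022) (array([ 6. ,  0.6, -6.9]), 0)
(0.528, 0.245, 0.018) (array([ 9.2,  0.5, -9.3]), 0)
```

```bash
python3 -m pendant '0.3 2 0 -1.5 0;0.3 4 0 -3 0;0.3 5 0 -4 0;0.3 6 0 -5 0;0.3 7 0 -5.5 0;0.3 7.5 0 -6 0;0.3 8 0 -6 0;0.3 8 0 -6 0'; python3 -c "
from go import *
tilt()"
```

```text
t: 37.6
tool_pos: [0.459, 0.3138, 0.1789]
tool_rot: [0.384, 0.877, -0.735]
contact_force: [-0.3, 0.2, -2.5]
opening: 0.053
t 37.6 q [ 0.577  0.16   1.948 -0.748  1.026  0.211] tcp [0.459  0.3138 0.1789] gp [0.5242 0.2487 0.0543] F [-0.3  0.2 -2.5] op 0.053
[[ 0.421  0.718  0.554]
 [-0.42   0.696 -0.582]
 [-0.804  0.012  0.595]]
tilt fwd 36.4 side 3.4 r 0.556
```

Bottom computed at ~21 mm, still no contact. Lowering slowly a few mm more.

```bash
python3 -m pendant '0.3 0.8 0 -0.6 0;0.3 1.6 0 -1.2 0;0.3 1.6 0 -1.2 0'; python3 -c "
from go import *
tilt()" | grep tcp
```

```text
t: 37.9
tool_pos: [0.4593, 0.314, 0.1778]
tool_rot: [0.384, 0.876, -0.736]
contact_force: [-2.2, -0.1, 4.4]
opening: 0.0527
t 37.9 q [ 0.578  0.163  1.948 -0.751  1.026  0.214] tcp [0.4593 0.314  0.1778] gp [0.5246 0.2487 0.0534] F [-2.2 -0.1  4.4] op 0.0527
```

```bash
python3 -c "
from go import *
b=get_image('scene')[190:300,320:430][:,:,::-1]
cv2.imwrite('pics/s12.png',cv2.resize(b,(550,550),interpolation=2))"
```

```text
(no output)
```

View pics/s12.png

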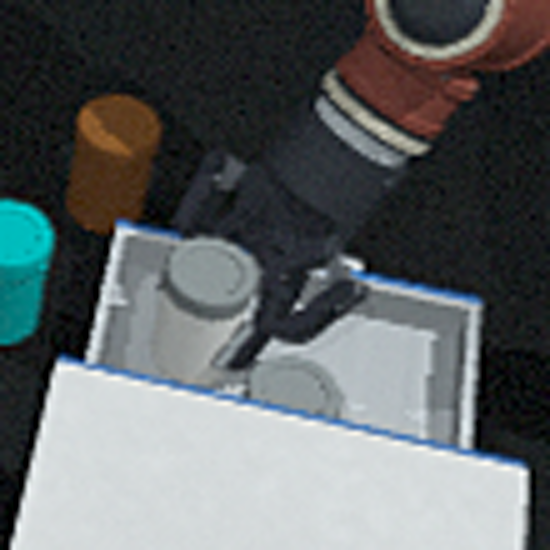

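The wrist force went from −2.5 to +4.4 N, so the jar stands on the floor, clear of the stored jar. I'll open part way and withdraw along the tool axis.

```bash
python3 -m pendant '0.66 0 0 0 0;0.7 0 0 0 0;0.75 0 0 0 0;0.75 0 0 0 0;0.75 -8 0 0 0;0.75 -20 0 0 0;0.75 -45 0 0 0;0.75 -80 0 0 0;0.75 -120 0 0 0;0.75 -160 0 0 0'; python3 -c "
from go import *
tilt()" | grep tcp; python3 -m pendant '0.75 -40 0 0 0;0.75 -80 0 0 0;0.75 -120 0 0 0;0.75 -120 0 0 0;0.75 -120 0 0 0;0.75 -120 0 0 0'
python3 - <<'E'
from go import *
tilt()
for n in("scene","top"): cv2.imwrite(f"pics/{n}13.png",get_image(n)[:,:,::-1])
a=cv2.imread("pics/scene13.png")
cv2.imwrite("pics/s13.png",cv2.resize(a[140:310,140:430],None,fx=2.7,fy=2.7,interpolation=2))
b=cv2.imread("pics/top13.png"); cv2.imwrite("pics/t13.png",cv2.resize(b[130:290,150:350],None,fx=3.7,fy=3.7,interpolation=2))
E
```

```text
t: 38.95
tool_pos: [0.3906, 0.3821, 0.3083]
tool_rot: [0.384, 0.876, -0.735]
contact_force: [-0.2, 0.3, 0.3]
opening: 0.0637
t 38.95 q [ 0.754 -0.025  1.894 -0.663  1.313  0.177] tcp [0.3906 0.3821 0.3083] gp [0.4561 0.3169 0.1839] F [-0.2  0.3  0.3] op 0.0637
t: 39.55
tool_pos: [0.3397, 0.4321, 0.4035]
tool_rot: [0.383, 0.876, -0.736]
contact_force: [0.7, 0.8, 0.5]
opening: 0.0641
t 39.55 q [ 0.884 -0.086  1.787 -0.635  1.525  0.176] tcp [0.3397 0.4321 0.4035] gp [0.405  0.3668 0.279 ] F [0.7 0.8 0.5] op 0.0641
[[ 0.421  0.718  0.554]
 [-0.422  0.696 -0.581]
 [-0.803  0.011  0.596]]
tilt fwd 36.5 side 3.3 r 0.55
```

View pics/s13.png

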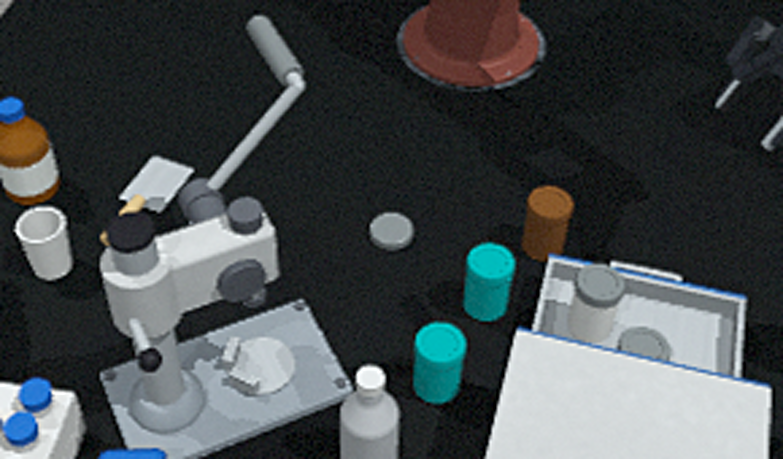

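View pics/t13.png

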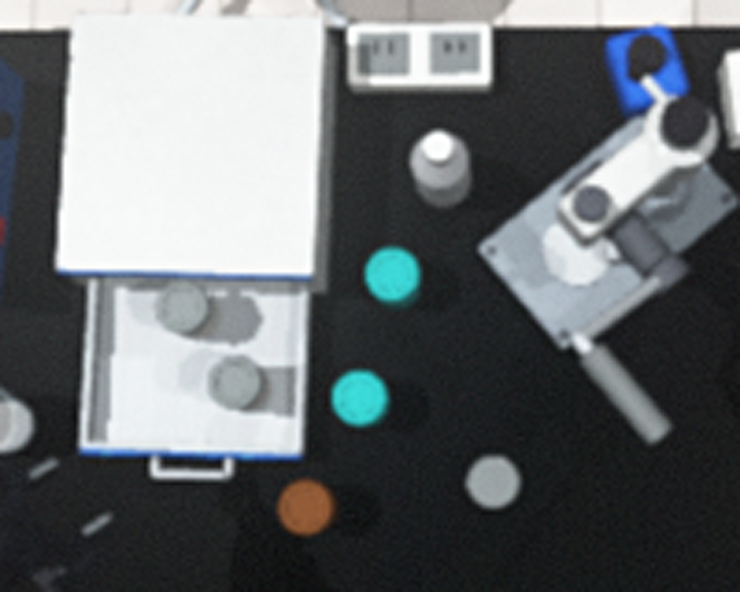

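Run:
```python
from go import *
S,T=cam("scene"),cam("top")
t=(150+235.5/3.7-.4,130+381/3.7-.4); s=(140+600/2.7-.3,140+279/2.7-.3)
print("lid",tri([(T,t),(S,s)]),"stored",onz(T,(150+183/3.7-.4,130+306/3.7-.4),.108))
a=cv2.imread("pics/top0.png").astype(int);b=cv2.imread("pics/top13.png").astype(int)
d=np.abs(a-b).sum(2)[130:290,150:440]>90; n,l,st,c=cv2.connectedComponentsWithStats(d.astype(np.uint8)); print([(st[i,4],(c[i]+[150,130]).round()) for i in range(1,n) if st[i,4]>8])
from station import job; print(job.finish_job())
```

```text
lid (array([0.53127684, 0.24387215, 0.11054822]), [np.float64(0.5108735900922771), np.float64(0.5108735900922201)]) stored [0.61116399 0.30215246 0.108     ]
[(np.int32(190), array([308., 199.])), (np.int32(327), array([218., 234.])), (np.int32(23), array([162., 256.])), (np.int32(24), array([176., 271.]))]
the job is handed in; nothing more can be done
None
```

The job is done and handed in at about 39.6 s; no verdict was reported.

- **Lever:** I clamped the grip and pulled it down to the bottom stop, where the force rose to 63 N with no further lever motion. I then eased it back over about 4 s. Its elbow ended at the same image position as at the start. The grip slid about 15 mm through the pads near the bottom.
- **Tool lean:** The moves offer no tilt, so I leaned the tool 36° by reaching past the arm's limits in free space. On the way the arm swung into a flipped configuration, which I backed out of without touching anything.
- **Jar:** I gripped it at half height, drew it out of the front of the press upright, and set it in the open tray. It touched down at about 4 N, and the gripper then backed well clear.

**Last checks**
- The jar stands upright in the tray. Two views put its lid top at (0.531, 0.244, 0.111 m), against about 0.108 m expected for a seated lid.
- That 2–3 mm difference is within measuring error, so the height alone does not prove full seating. The bottomed lever and the later pictures support it.
- The stored jar moved less than about 1 mm by measurement, and the drawer is still open where it was.
- Comparing the top picture before and after shows changes only at the emptied press, the jar in the tray and the gripper fingers. The comparison did not cover the beaker at the far left.
- The side push on the lever during the return reached about 60 N, well below the 120 N limit.

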